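# Demagnetise the ground mould inserts

### The job

The coil of the demagnetiser has been left live: push its red mushroom stop in, and only then load all the steel inserts out of the grey crate flat onto the carriage, leaving the copper electrodes and bronze plates in the crate. Twist the stop clockwise so that it pops up and the coil is live, slide the loaded carriage fully home into the coil and draw it all the way back out before you push the stop in again. Then lay all the inserts flat in the blue tray, leave the carriage drawn out and the stop pushed in, and do not disturb the other things on the bench.

Things in the scene. Friction and masses are not known exactly. Their poses are not given: they have to be found in the camera images.
- demag: Tunnel demagnetiser, fixed: grey bed with rails and a carriage; green coil housing 250 (x) x 140 (y) x 175 mm high, its tunnel 150 mm wide, open up to 115 mm height. +y is the way INTO the coil. Origin on the bench; the housing spans y = +150 to +290 mm; on it the yellow stop box (82 x 82 mm, top 205 mm above the bench), centred at x = -82, y = +215 mm.
- carriage (a joint): Aluminium carriage sliding along demag +y, m: 0 = drawn fully out against its outer stop, 0.25 = fully home in the centre of the coil. It stays where it is left (about 3.5 N of friction).
- carriage_floor (a point): Centre of the carriage's floor (upper surface, 40 mm above the bench): open tray 122 (x) x 152 (y) mm inside, lips 8 mm high and 4 mm thick; axes as demag. It moves with the carriage; drawn out, its near edge to the coil is 100 mm from the tunnel mouth.
- carriage_handle (a point): Centre of the carriage's black T-handle, 140 mm behind the carriage centre (on its -y side): a bar 14 mm in diameter and 86 mm long along demag x, axis 86 mm above the bench on a thin post; can be pinched from above. It stays 70 mm or more outside the tunnel mouth.
- stop_press (a joint): Red mushroom stop, depth in m: 0 = up, coil live; 0.008 = pushed fully in and latched, coil dead. It takes about 4 N to move from the up position, less as it goes down; past 5 mm it snaps down and stays latched when let go.
- stop_turn (a joint): Twist of the mushroom head, rad, positive clockwise seen from above, range 0 to 0.9, light return spring. Twisting clockwise by 0.8 or more lifts a latched stop past its centre, and it then pops up fully when let go; it also springs back to 0.
- stop_top (a point): Centre of the top of the red mushroom head: 40 mm in diameter, 16 mm thick, upright axis; its top is 32 mm above the yellow box when up and 24 mm when latched.
- crate: Grey open plastic crate, fixed: 332 x 332 mm outside, 45 mm high, walls and floor 6 mm; origin under its centre. Holds steel inserts mixed with copper electrodes and bronze plates, all flat on its floor except one plate that lies across the top of an insert.
- insert1: Ground steel slide insert (mould part), bright grey: block 84 long (its x) x 26 wide (y) x 24 high (z) mm with a raised land 34 x 16 x 6 mm on top and dark drilled holes, 0.42 kg; origin at the centre of its underside. None if absent (2 or 3 inserts are present).
- insert2: Ground steel slide insert (mould part), bright grey: block 84 long (its x) x 26 wide (y) x 24 high (z) mm with a raised land 34 x 16 x 6 mm on top and dark drilled holes, 0.42 kg; origin at the centre of its underside. None if absent (2 or 3 inserts are present).
- insert3: Ground steel slide insert (mould part), bright grey: block 84 long (its x) x 26 wide (y) x 24 high (z) mm with a raised land 34 x 16 x 6 mm on top and dark drilled holes, 0.42 kg; origin at the centre of its underside. None if absent (2 or 3 inserts are present).
- electrode1: Copper spark-erosion electrode, copper-coloured: base 64 (x) x 36 (y) x 14 mm with upright ribs to 30 mm height; origin at the centre of its underside. Not to be demagnetised.
- electrode2: Copper spark-erosion electrode, copper-coloured: base 64 (x) x 36 (y) x 14 mm with upright ribs to 30 mm height; origin at the centre of its underside. Not to be demagnetised.
- electrode3: Copper spark-erosion electrode, copper-coloured: base 64 (x) x 36 (y) x 14 mm with upright ribs to 30 mm height; origin at the centre of its underside. Not to be demagnetised.
- plate1: Bronze wear plate, yellow metal with black graphite plugs: 82 (x) x 30 (y) x 12 mm; origin at the centre of its underside. Not to be demagnetised.
- plate2: Bronze wear plate, yellow metal with black graphite plugs: 82 (x) x 30 (y) x 12 mm; origin at the centre of its underside. Not to be demagnetised.
- tray: Blue plastic tray with a white paper liner, loose, 0.5 kg: 150 (x) x 200 (y) mm outside, rim 18 mm high, walls and floor 4 mm; origin under its centre.
- mallet: Brass-headed hammer, 240 mm, lying on the bench beyond the work; not to be disturbed.
- spray: Blue spray can, 66 mm in diameter, 190 mm high, standing; origin under its centre; not to be disturbed.
- pillar: Steel guide pillar, 44 mm at its foot, 125 mm high, standing; origin under its centre; not to be disturbed.

How it is judged:
By the outcome, as a careful person would: the job done as asked, in the order asked, and still so for the second after the job is handed in, with the robot touching nothing.
Of insert2, insert3 only 1 to 2 are there at a start; the rules pass over those that are not, and their reading is None.
At some moment in a run one of tray may be knocked a few centimetres aside while the robot is not near it.
Once in a run the grip may slacken for a moment while it holds something.
It also fails if it takes over 210 s, if anything falls off the work surface, if the arm or the gripper's body presses on something with over 40 N, if the wrist force passes 120 N, or if a joint passes its speed limit or range.

### The arm

A 7-joint arm with a two-finger parallel gripper is mounted at the origin on the work surface. World frame = base frame: x ahead of the robot, y to its left, z up, the work surface at z = 0. Lengths are in mm, angles in rad, forces in N, time in s.
With the tool pointing down it reaches from about 400 to 850 mm from the base axis. Payload 10.4 kg.
Tool frame: the origin (TCP) lies between the finger pads; the fingertips stand 22 mm ahead of it and the grasp point (between the pads) lies 3 mm ahead of it; z points along the fingers, y is the direction in which the jaws open and shut (so a half turn about z gives the same grasp; the last joint's range is limited). The gripper opens to 85 mm and grips with 20 to 120 N. Pads are 22 mm wide; open, the fingers measure 114 mm over their backs; the gripper's body (76 mm by 85 mm) begins 54 mm behind the grasp point. The pads swing forward as they close: fully open they stand 13 mm farther back than shut.
Start: joints at [1.095, 0.332, -0.065, 1.46, 0.022, 1.35, -0.088], TCP at [273.45, -562.026, 253.338] pointing down, gripper open.
Joint ranges: [-2.6, 2.6], [-0.5, 2.12], [-1.47, 1.34], [0.16, 2.42], [-1.27, 4.41], [0.06, 2.06], [-2.6, 2.6]. Speed limits (rad/s): [2.22, 2.22, 2.79, 2.79, 3.14, 3.14, 3.14].

### API

Orientations are given as a unit quaternion [w, x, y, z].
In Python, from rig import bot gives the robot as it stands. The module is installed in compiled form; this text tells all that it offers.
- The arm moves only by the tool move_arm, never from a script. Its argument "increments" is text: rows parted by semicolons, each of 7 numbers parted by spaces: the turn, a rotation vector about the world's x, y, z in degrees, then the shift along the world's x, y, z in mm, then the opening, from 0 (shut) to 1 (fully open). In form: rx ry rz tx ty tz fingers; .... A call has 1 to 20 rows; each row shifts and turns the pose as measured when the row begins; what a row does not reach is not made up. A row lasts 1/8 s, in which the tool goes at most 62.5 mm and 10.7 degrees, less where a joint would pass 70% of its speed; a pose out of reach is approached as far as the arm can. A call with a gripper value outside its range is refused whole. The fingers move at their own pace and stop on an object; "newtons" is the grip in N (left out, the last holds). Time passes only in rows, so rows that do not move let the fingers close. It gives the time, the measured TCP pose, the force and the opening at its end, in the units of the state.
- bot.state(): the state, without advancing time (a new reading comes with each control period).
- bot.read_camera(name): name is "side" or "top" or "wrist"; returns the picture (400x640x3 uint8, red, green, blue); there is no depth.
- bot.camera_params(name): a dict with "intrinsics" (3x3 intrinsics, pixels), "R" (3x3) and "t" (3): a world point X has camera coordinates R X + t; the wrist camera has in their place "T_tool_cam" (4x4, takes a point from camera to tool coordinates, whose origin is the TCP and whose axes are the flange's). Camera axes: x right, y down, z forward; pixel columns grow to the right and rows downward; lengths in mm; the calibration is good to about 2 mm. A picture is of the moment at which its call begins: read the wrist's pose just before it. camera_params takes no time and is no camera call.
- bot.hand_in(): hands the job in, once; it reports no verdict.
Trained networks look in the newest picture that a camera, given by its name, has taken for a name from the list of things; names that differ only in an ending like _2 or _b are one class to them, and where a whole thing is asked for, a point or a joint stands for the part that bears it (a point fixed in the world has none). Each returns a list of dicts, best first, with "score" (0 to 1); they miss things now and then, are a little off and sometimes report something else, mostly with a low value. They report only what shows in the picture. A call takes as long as a camera call.
- bot.spot_in(camera, name): "bbox" ([left, top, right, bottom] in pixels, round what is visible of it).
- bot.cut_out(camera, name): "mask" (400x640 bool, what is visible of it) and "bbox" ([left, top, right, bottom] in pixels, round what is visible of it).
The state is a dict: "time": time; "qpos": joint angles; "qvel": joint speeds; "tau": joint torques, N m; "eef_pos": TCP position; "tcp_rot": TCP orientation; "force": force on the tool from outside, world axes, zero at the start; "ft_torque": the same for the moment, N m; "grip_width": opening from 0.0 (shut) to 1.0 (fully open).
Only numpy, scipy, OpenCV 4.12 (cv2) and the standard library are available. Lean on these libraries where they do the work, as an engineer would, in place of code of your own. Each camera call takes 0.05 s, during which the arm holds its last target.

## Working session

There is one attempt and no reset: what is moved stays moved. The work goes in short steps, Python scripts to look and compute and a tool call to move; the robot and the scene stay as the last step left them, time stands still between calls to the robot, and variables do not carry over. Pictures are saved under pics/ and viewed, and the job is handed in when it is done.

Besides the shell and the picture viewer there is one more tool, called after "Request:" by a JSON object that holds its "op" and its "data". move_arm: Moves the arm, as the interface text tells. Its arguments: {"type":"object","properties":{"increments":{"type":"string"},"newtons":{"type":"number"}},"required":["increments"]}

```bash
mkdir -p pics
cat > h.py <<'E'
import numpy as np, cv2
from rig import bot
def save(cam,n):
    im=bot.read_camera(cam); cv2.imwrite('pics/'+n+'.png',im[:,:,::-1]); return im
def cam(name,st=None):
    p=bot.camera_params(name); K=np.array(p['intrinsics'])
    if name=='wrist':
        from scipy.spatial.transform import Rotation as Ro
        st=st or bot.state(); q=st['tcp_rot']; Rt=Ro.from_quat([q[1],q[2],q[3],q[0]]).as_matrix()
        T=np.array(p['T_tool_cam']); Rwc=Rt@T[:3,:3]; c=Rt@T[:3,3]+np.array(st['eef_pos'])
        return K,Rwc.T,-Rwc.T@c
    return K,np.array(p['R']),np.array(p['t'])
def ray(C,uv,z):
    K,R,t=C; uv=np.atleast_2d(np.array(uv,float)); c=-R.T@t
    d=(R.T@np.linalg.inv(K)@np.c_[uv,np.ones(len(uv))].T).T
    return c+d*((z-c[2])/d[:,2])[:,None]
def proj(C,X):
    K,R,t=C; x=(K@(R@np.atleast_2d(X).T+t[:,None])).T; return x[:,:2]/x[:,2:]
E
python3 - <<'E'
from h import *
save('side','s0');save('top','t0');save('wrist','w0')
print(bot.state())
for c in('side','top'):
    K,R,t=cam(c); print(c,K[0,0],-R.T@t,R[2])
print(bot.camera_params('wrist'))
E
```

```text
{'time': 0.15, 'qpos': array([ 1.09542941,  0.33275949, -0.06468042,  1.46070279,  0.02159482,
        1.34985439, -0.08849039]), 'qvel': array([-0.0018842 , -0.00371294, -0.00199903, -0.00330173, -0.00130297,
       -0.00045913, -0.00012897]), 'tau': array([ 6.74523890e-04, -6.25827956e+01,  4.90306935e-02, -3.91854107e+01,
        1.62462972e-02,  7.45356549e-03, -6.63828246e-07]), 'eef_pos': array([ 273.30438987, -561.82379948,  252.69991954]), 'tcp_rot': array([-4.96451606e-04,  9.74483724e-01,  2.24457585e-01, -1.35447287e-04]), 'force': array([-0.14799518, -0.23064235,  0.06606871]), 'ft_torque': array([0.03730587, 0.02081681, 0.02374372]), 'grip_width': 1.0040975251761792}
side 501.40804505232325 [ 294.40742473 -981.73160307  939.02112782] [ 0.20154041  0.78346835 -0.5878425 ]
top 426.75165306624945 [ 465.12776345   77.30981737 1517.53152604] [ 0.0520344  -0.00224592 -0.99864277]
{'intrinsics': array([[288.67109483,   0.        , 319.2203875 ],
       [  0.        , 288.67109483, 198.78854382],
       [  0.        ,   0.        ,   1.        ]]), 'T_tool_cam': array([[ 1.75671519e-04, -9.55157763e-01, -2.96097308e-01,
         7.64971786e+01],
       [ 9.99999966e-01,  1.11059267e-04,  2.35032167e-04,
        -3.55778160e-01],
       [-1.91608449e-04, -2.96097340e-01,  9.55157751e-01,
        -1.20125440e+02],
       [ 0.00000000e+00,  0.00000000e+00,  0.00000000e+00,
         1.00000000e+00]])}
```

View pics/s0.png

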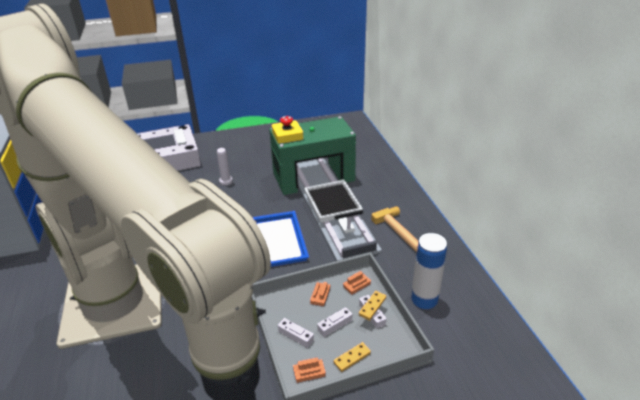

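View pics/t0.png

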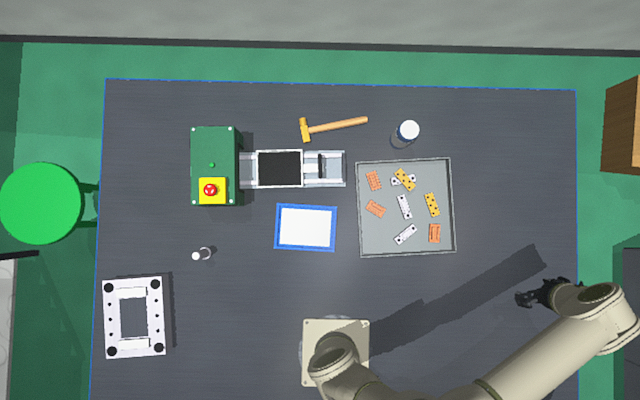

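View pics/w0.png

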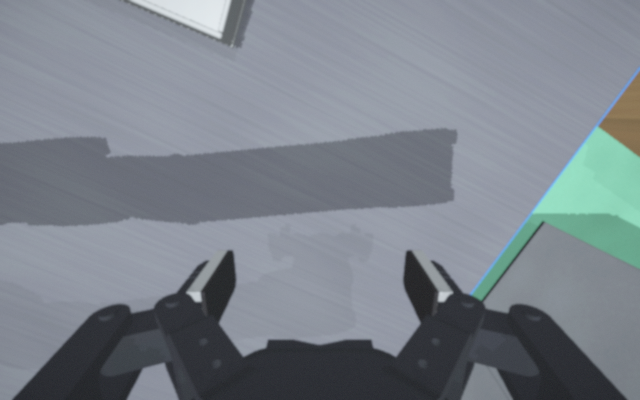

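Run:
```python
from h import *
im=save('top','t1'); C=cam('top')
print(C[1])
def cen(m): return np.argwhere(m)[:,::-1].mean(0)
for n,z in(('stop_top',237),('carriage_floor',44),('carriage_handle',86),('tray',18),('crate',45),('insert1',24),('electrode1',14),('plate1',12),('demag',175),('spray',190),('pillar',125),('mallet',15)):
    for d in bot.cut_out('top',n):
        if d['score']<.3: continue
        m=d['mask'].astype(np.uint8); r=cv2.minAreaRect(np.argwhere(m)[:,::-1].astype(np.float32))
        b=cv2.boxPoints(r); P=ray(C,b,z); 
        print(n,round(d['score'],2),np.round(r[0]),'ctr',np.round(ray(C,r[0],z)[0,:2]),'corners',np.round(P[:,:2]).tolist())
print(bot.state()['time'])
cv2.imwrite('pics/t1c.png',cv2.resize(im[110:270,170:470,::-1],(800,427),interpolation=cv2.INTER_CUBIC))
```

```text
[[ 0.02418264 -0.9997014   0.00350834]
 [-0.99835245 -0.02433238 -0.05196455]
 [ 0.0520344  -0.00224592 -0.99864277]]
stop_top 0.55 [208. 190.] ctr [542. 404.] corners [[557.0, 421.0], [557.0, 388.0], [527.0, 387.0], [526.0, 420.0]]
stop_top 0.41 [434. 233.] ctr [ 429. -274.] corners [[456.0, -257.0], [457.0, -290.0], [403.0, -291.0], [402.0, -258.0]]
carriage_handle 0.92 [289. 169.] ctr [628. 174.] corners [[690.0, 287.0], [696.0, 64.0], [567.0, 61.0], [562.0, 283.0]]
tray 0.67 [304. 227.] ctr [432. 119.] corners [[353.0, 227.0], [517.0, 224.0], [512.0, 10.0], [348.0, 15.0]]
crate 0.92 [404. 208.] ctr [ 509. -223.] corners [[662.0, -41.0], [692.0, -381.0], [358.0, -404.0], [329.0, -68.0]]
insert1 0.72 [403. 207.] ctr [ 512. -226.] corners [[544.0, -199.0], [554.0, -224.0], [479.0, -253.0], [469.0, -228.0]]
insert1 0.52 [404. 234.] ctr [ 416. -229.] corners [[400.0, -185.0], [457.0, -252.0], [433.0, -273.0], [376.0, -206.0]]
insert1 0.34 [305. 228.] ctr [432. 118.] corners [[356.0, 226.0], [516.0, 220.0], [507.0, 9.0], [348.0, 16.0]]
electrode1 0.68 [373. 181.] ctr [ 602. -119.] corn
[... 539 characters left out ...]
66.0, -244.0]]
demag 0.75 [267. 166.] ctr [624. 238.] corners [[748.0, 489.0], [760.0, -6.0], [503.0, -12.0], [491.0, 479.0]]
demag 0.6 [404. 207.] ctr [ 506. -196.] corners [[537.0, -171.0], [546.0, -198.0], [475.0, -221.0], [466.0, -194.0]]
demag 0.48 [305. 228.] ctr [434. 113.] corners [[365.0, 211.0], [511.0, 206.0], [503.0, 13.0], [357.0, 20.0]]
spray 0.82 [404. 134.] ctr [ 734. -189.] corners [[719.0, -132.0], [793.0, -203.0], [750.0, -247.0], [675.0, -176.0]]
pillar 0.62 [201. 255.] ctr [338. 449.] corners [[339.0, 484.0], [368.0, 431.0], [336.0, 414.0], [308.0, 467.0]]
mallet 0.71 [332. 129.] ctr [781.  29.] corners [[819.0, 149.0], [830.0, -87.0], [743.0, -90.0], [733.0, 145.0]]
0.8
```

View pics/t1c.png

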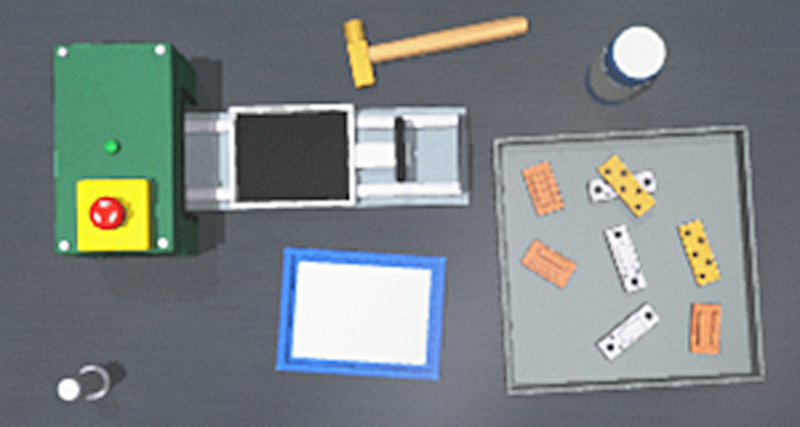

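Request:
{"op": "move_arm", "data": {"increments": "0 0 0 10 20 20 1; 0 0 -2.6 25 34 10 1; 0 0 -2.6 25 34 10 1; 0 0 -2.6 25 34 10 1; 0 0 -2.6 25 34 10 1; 0 0 -2.6 25 34 10 1; 0 0 -2.6 25 34 0 1; 0 0 -2.6 25 34 0 1; 0 0 -2.6 25 34 0 1; 0 0 -2.6 25 34 0 1; 0 0 -2.6 15 20 0 1; 0 0 0 0 0 0 1"}}

```text
time: 2.3
eef_pos: [528.6, -203.4, 326.4]
tcp_rot: [0.0, 1.0, -0.009, 0.001]
force: [-0.5, 0.3, -0.7]
grip_width: 1.0
```

```bash
cat >> h.py <<'E'
def look(n,z,names,thr=.3):
    st=bot.state(); im=save('wrist',n); C=cam('wrist',st)
    for nm in names:
        for d in bot.cut_out('wrist',nm):
            if d['score']<thr: continue
            m=d['mask'].astype(np.uint8); r=cv2.minAreaRect(np.argwhere(m)[:,::-1].astype(np.float32))
            P=ray(C,cv2.boxPoints(r),z[nm])[:,:2]
            e0=P[1]-P[0]; e1=P[2]-P[1]; L=e0 if np.hypot(*e0)>np.hypot(*e1) else e1
            print(nm,round(d['score'],2),'px',np.round(r[0]),'ctr',np.round(P.mean(0),1),'size',np.round([np.hypot(*e0),np.hypot(*e1)]),'ang',np.round(np.degrees(np.arctan2(L[1],L[0]))%180,1))
    return im,C
E
python3 - <<'E'
from h import *
im,C=look('w1',dict(insert1=30,electrode1=36,plate1=20,crate=45,tray=18,carriage_handle=86),['insert1','electrode1','plate1','crate','tray'])
print(bot.state()['eef_pos'])
E
```

```text
insert1 0.9 px [333. 107.] ctr [ 607.8 -223.5] size [83. 26.] ang 100.7
insert1 0.72 px [337. 173.] ctr [ 515.  -229.2] size [27. 87.] ang 20.2
insert1 0.56 px [340. 232.] ctr [ 421.6 -232.4] size [87. 34.] ang 130.0
electrode1 0.87 px [261. 111.] ctr [ 603.6 -125.7] size [37. 62.] ang 22.1
electrode1 0.7 px [272. 179.] ctr [ 509.9 -133.7] size [38. 61.] ang 61.6
electrode1 0.38 px [342. 164.] ctr [ 510.1 -235.2] size [335. 341.] ang 13.7
plate1 0.96 px [403. 163.] ctr [ 525.4 -327.8] size [32. 85.] ang 20.8
plate1 0.67 px [335. 107.] ctr [ 607.3 -226.9] size [32. 88.] ang 41.6
crate 0.64 px [342. 164.] ctr [ 511.9 -235. ] size [327. 332.] ang 13.6
crate 0.38 px [118. 222.] ctr [445.4  99.5] size [213. 154.] ang 89.0
tray 0.7 px [118. 223.] ctr [433.3 119.3] size [168. 230.] ang 87.8
[ 527.00395165 -206.76863138  326.49783282]
```

View pics/w1.png

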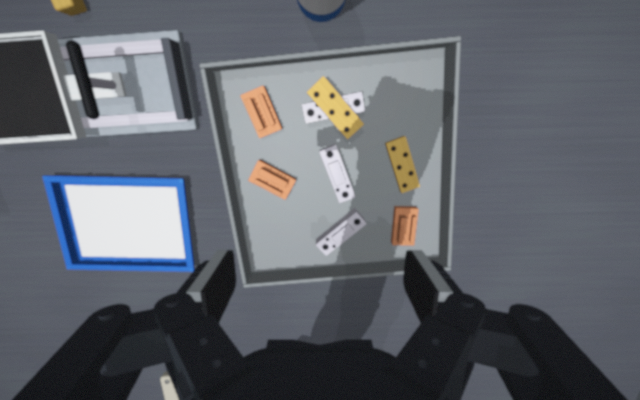

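Request:
{"op": "move_arm", "data": {"increments": "0 0 0 0 30 0 1; 0 0 0 2 50 0 1; 0 0 0 2 55 0 1; 0 0 0 2 55 0 1; 0 0 0 2 55 0 1; 0 0 0 2 55 0 1; 0 0 0 2 55 0 1; 0 0 0 0 55 0 1; 0 0 0 0 55 0 1; 0 0 0 0 55 0 1; 0 0 0 0 45 0 0; 0 0 0 0 15 0 0; 0 0 0 0 0 0 0"}}

```text
time: 4.22
eef_pos: [537.2, 377.4, 326.5]
tcp_rot: [0.003, 1.0, -0.022, 0.002]
force: [-0.3, -0.3, -0.5]
grip_width: 0.371
```

Run:
```python
from h import *
im,C=look('w2',dict(stop_top=237,demag=175,carriage_handle=86,carriage_floor=48),['stop_top','carriage_floor'])
print(bot.state()['eef_pos'])
```

```text
stop_top 0.73 px [288. 202.] ctr [546.4 400.7] size [36. 39.] ang 177.1
carriage_floor 0.92 px [487.  80.] ctr [637.9 156.3] size [267. 134.] ang 92.3
[538.01278876 375.59031125 327.09263286]
```

View pics/w2.png

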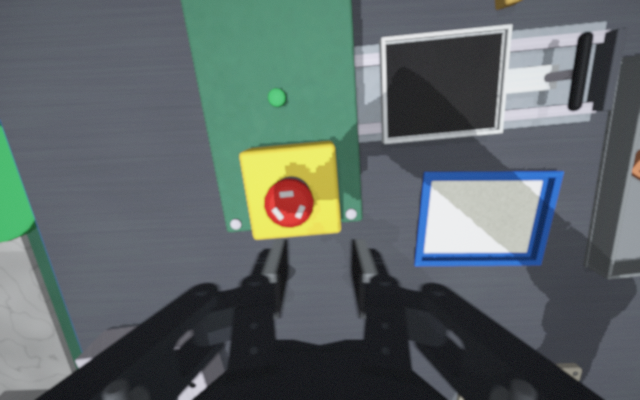

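Run:
```python
from h import *
from scipy.optimize import least_squares
C=cam('wrist')
box=np.array([(241,152),(337,142),(340,232),(255,239)]);car=np.array([(382,37),(511,25),(503,132),(384,143)])
print(np.round(ray(C,box,205),1)); print(np.round(ray(C,car,48),1)); print(np.round(ray(C,[(585,38),(575,105)],86),1))
print(np.round(ray(C,[(288,202)],237),1))
# stop mask by red
im=cv2.imread('pics/w2.png').astype(int); m=((im[:,:,2]>130)&(im[:,:,1]<60)&(im[:,:,0]<70)).astype(np.uint8)
m=cv2.morphologyEx(m,cv2.MORPH_CLOSE,np.ones((9,9)));n,l,s,c=cv2.connectedComponentsWithStats(m); i=1+s[1:,4].argmax(); print(s[i],c[i],ray(C,[c[i]],233))
for cc in(C,cam('top')):
    print(proj(cc,[[546,400,237],[546,400,205]]))
b=cv2.imread('pics/w2.png')[100:260,200:400]; cv2.imwrite('pics/w2c.png',cv2.resize(b,None,fx=4,fy=3.7))
```

```text
[[583.8 438.8 205. ]
 [588.2 358.4 205. ]
 [507.3 358.  205. ]
 [504.2 436.  205. ]]
[[697.4 289.2  48. ]
 [703.3 131.   48. ]
 [574.5 123.   48. ]
 [567.4 284.4  48. ]]
[[678.   68.6  86. ]
 [606.   64.7  86. ]]
[[548.1 399.2 237. ]]
[ 266  180   47   46 1453] [289.65106676 200.35925671] [[548.16233617 398.27273763 233.        ]]
[[287.14224584 204.6997722 ]
 [290.79756222 193.31589307]]
[[209.78174451 188.66673209]
 [212.37639914 189.38511724]]
```

View pics/w2c.png

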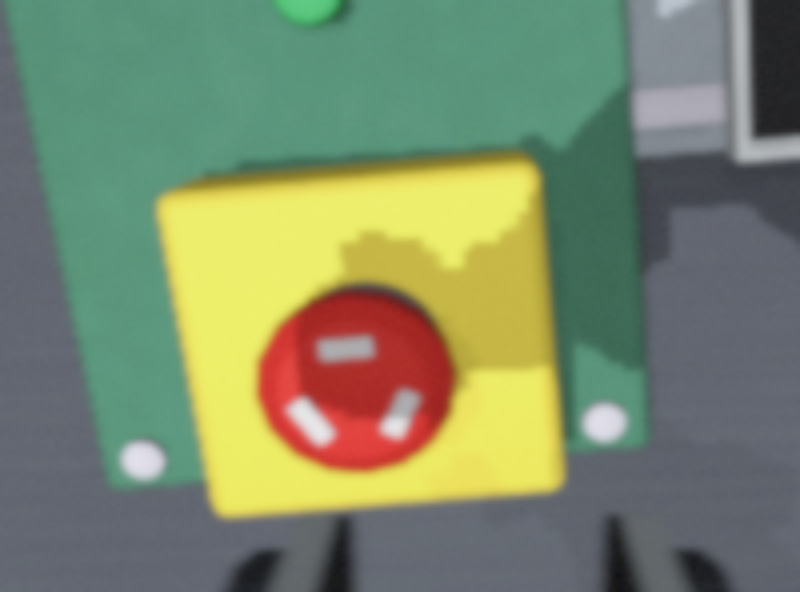

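Request:
{"op": "move_arm", "data": {"increments": "0 0 2 9 23 0 0; 0 0 2.5 2 1 -20 0; 0 0 0 0 0 -25 0; 0 0 0 0 0 -12 0; 0 0 0 0 0 0 0"}}

```text
time: 5.0
eef_pos: [553.9, 391.6, 271.6]
tcp_rot: [0.004, 1.0, 0.011, 0.006]
force: [0.4, -0.3, 0.5]
grip_width: -0.0
```

Request:
{"op": "move_arm", "data": {"increments": "0 0 0 -6 7 0 0; 0 0 0 0 0 0 0; 0 0 0 0 0 -6 0; 0 0 0 0 0 0 0"}}

```text
time: 5.5
eef_pos: [548.0, 399.4, 268.0]
tcp_rot: [0.003, 1.0, 0.011, 0.007]
force: [0.2, 0.0, 0.1]
grip_width: -0.0
```

Run:
```python
from h import *
save('wrist','w3'); print(bot.state()['eef_pos'],bot.state()['tcp_rot'],bot.state()['force'])
```

```text
[548.10610398 399.42091691 268.45754924] [0.00286664 0.9999104  0.01087012 0.00726687] [-0.20049359  0.53769832  0.23076149]
```

View pics/w3.png

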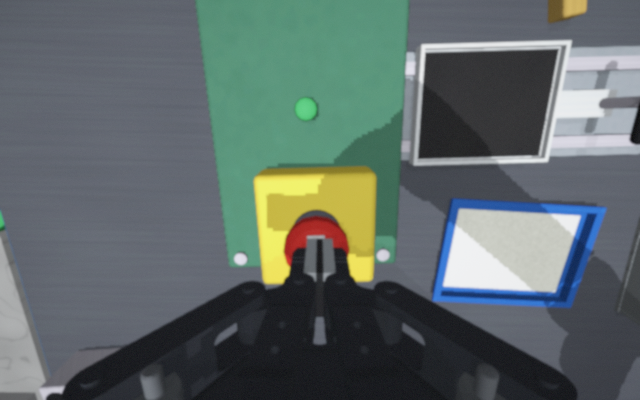

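Request:
{"op": "move_arm", "data": {"increments": "0 0 0 0 0 -4 0; 0 0 0 0 0 -4 0; 0 0 0 0 0 -4 0; 0 0 0 0 0 -3 0; 0 0 0 0 0 -3 0"}}

```text
time: 6.18
eef_pos: [548.5, 399.7, 251.1]
tcp_rot: [0.002, 1.0, 0.011, 0.008]
force: [-4.8, -4.9, 20.9]
grip_width: 0.0
```

Request:
{"op": "move_arm", "data": {"increments": "0 0 0 0 0 20 0; 0 0 0 0 0 40 0; 0 0 0 0 -20 20 0; 0 0 0 0 0 0 0.5"}}

```text
time: 6.68
eef_pos: [548.7, 377.9, 334.9]
tcp_rot: [0.002, 1.0, 0.01, 0.008]
force: [0.6, 0.3, 0.3]
grip_width: 0.198
```

Run:
```python
from h import *
im,C=look('w4',dict(stop_top=229),['stop_top'])
im=im.astype(int); m=((im[:,:,0]>100)&(im[:,:,1]<60)&(im[:,:,2]<70)).astype(np.uint8)
m=cv2.morphologyEx(m,cv2.MORPH_CLOSE,np.ones((9,9)));n,l,s,c=cv2.connectedComponentsWithStats(m); i=1+s[1:,4].argmax(); print(s[i],c[i])
for z in(225,233): print(ray(C,[c[i]],z), proj(C,[[547,399,z],[567,399,z],[547,419,z]]))
print(bot.state()['eef_pos'])
im=save('side','s4'); cv2.imwrite('pics/s4c.png',cv2.resize(im[100:270,200:400,::-1],(800,600),interpolation=cv2.INTER_CUBIC)[:,:780])
C=cam('side'); print(proj(C,[[547,399,237],[547,399,229],[547,399,205]]))
```

```text
stop_top 0.93 px [292. 210.] ctr [546.3 400.3] size [38. 37.] ang 136.0
stop_top 0.7 px [484. 106.] ctr [630.3 255.8] size [147.  76.] ang 91.3
[271 189  42  42 505] [296.10693069 202.13069307]
[[552.19462491 397.42964462 225.        ]] [[294.24880269 207.99871636]
 [294.1721765  184.87508005]
 [270.45480378 207.56048785]]
[[554.63821745 396.85238709 233.        ]] [[293.48371552 211.04436036]
 [293.38590714 187.22184528]
 [268.91179114 210.59460509]]
[547.4690819  379.17910426 332.62644831]
[[287.35454727 117.61542159]
 [287.50732456 119.95713069]
 [287.96014439 126.89777193]]
```

View pics/s4c.png

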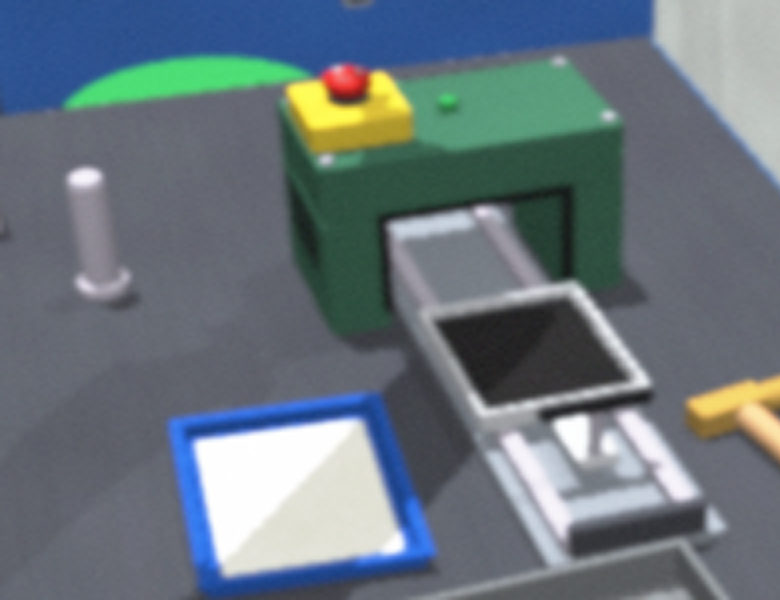

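View pics/w4.png

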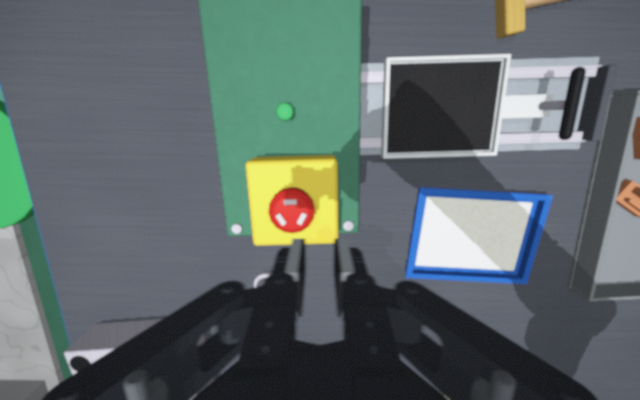

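Run:
```python
from h import *
C=cam('side')
f=lambda u,v:(200+u/4,100+v*170/600)
print('housing front bottom',ray(C,[f(340,333)],0),'top front corners',ray(C,[f(325,165),f(620,122)],175))
print('box top',ray(C,[f(287,93),f(383,76),f(411,112),f(303,128)],205))
print('carriage',ray(C,[f(425,308),f(575,285),f(650,380),f(490,415)],48))
print('stop top',ray(C,[f(344,80)],227))
C=cam('top'); g=lambda u,v:(170+u/2.667,110+v/2.667)
print('car top',ray(C,[g(232,107),g(354,104),g(354,205),g(236,207)],48))
print('housing top',ray(C,[g(54,46),g(172,43),g(185,253),g(57,255)],175))
print('handle',ray(C,[g(401,118),g(403,180)],86),'bed end',ray(C,[g(467,108),g(470,204)],20))
```

```text
housing front bottom [[510.55970001 331.85120391   0.        ]] top front corners [[510.75583732 335.65910867 175.        ]
 [748.69227531 342.22529778 175.        ]]
box top [[499.15579546 417.69676935 205.        ]
 [578.33146244 427.14184524 205.        ]
 [583.80549847 354.59124578 205.        ]
 [498.92461432 350.92972637 205.        ]]
carriage [[571.31728499 283.07010637  48.        ]
 [694.50112303 284.02949575  48.        ]
 [705.12846991 132.06483726  48.        ]
 [579.48262009 120.06354803  48.        ]]
stop top [[539.47498275 386.49994494 227.        ]]
car top [[695.74514564 289.20700481  48.        ]
 [703.59445719 130.83360294  48.        ]
 [571.99374173 127.40562649  48.        ]
 [565.67069749 279.9197966   48.        ]]
housing top [[743.63265189 484.8370514  175.        ]
 [750.73619729 344.69214464 175.        ]
 [501.16880821 320.79066475 175.        ]
 [495.14993089 471.42712759 175.        ]]
handle [[681.05716982  69.51026605  86.        ]
 [602.3683658   65.10398535  86.        ]] bed end [[706.50790711 -17.96944845  20.        ]
 [579.09231346 -24.59051949  20.        ]]
```

Request:
{"op": "move_arm", "data": {"increments": "0 0 0 10 -35 0 0.5; 0 0 0 15 -45 0 0.5; 0 0 0 15 -50 -10 0.5; 0 0 0 15 -50 -30 0.5; 0 0 0 15 -50 -30 0.5; 0 0 1 15 -45 -30 0.5; 0 0 0 5 -25 -20 0.5; 0 0 0 0 0 0 0.5; 0 0 0 0 0 0 0.5"}}

```text
time: 7.95
eef_pos: [632.2, 71.8, 195.9]
tcp_rot: [0.003, 1.0, 0.024, -0.002]
force: [-0.1, -0.0, 1.1]
grip_width: 0.496
```

Request:
{"op": "move_arm", "data": {"increments": "0 0 0 10 -5 -25 0.5; 0 0 0 1 0 -40 0.5; 0 0 0 0 0 -30 0.5; 0 0 0 0 0 -10 0.5; 0 0 0 0 0 0 0.5"}}

```text
time: 8.57
eef_pos: [644.1, 76.5, 93.1]
tcp_rot: [0.001, 1.0, 0.029, 0.001]
force: [-0.3, 0.7, 0.8]
grip_width: 0.504
```

Run:
```python
from h import *
save('wrist','w5'); print(bot.state()['eef_pos'],bot.state()['force'])
```

```text
[644.43975953  76.53614387  93.68086104] [-0.39579093 -0.27946139  0.34041311]
```

View pics/w5.png

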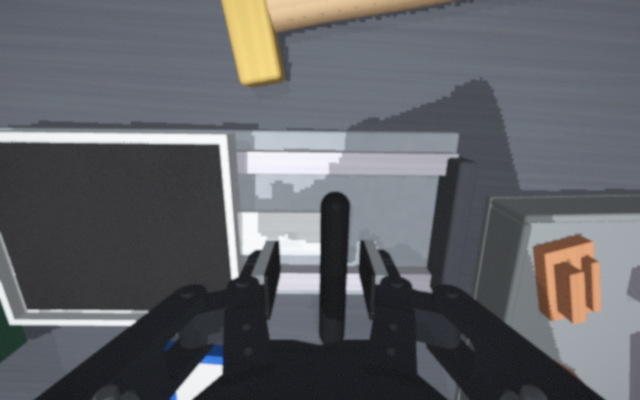

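Request:
{"op": "move_arm", "data": {"increments": "0 0 0 0 -8 -5 0.4; 0 0 0 0 0 0 0; 0 0 0 0 0 0 0; 0 0 0 0 0 0 0; 0 0 0 0 0 0 0", "newtons": 40}}

```text
time: 9.25
eef_pos: [645.6, 68.7, 91.1]
tcp_rot: [0.001, 1.0, 0.029, 0.003]
force: [0.8, 1.7, -1.9]
grip_width: 0.146
```

Request:
{"op": "move_arm", "data": {"increments": "0 0 0 0.4 -12 0 0; 0 0 0 0.4 -12 0 0; 0 0 0 0.4 -12 0 0; 0 0 0 0.4 -8 0 0; 0 0 0 0.2 -6 0 0; 0 0 0 0.2 -4 0 0"}}

```text
time: 10.0
eef_pos: [647.9, 20.3, 91.2]
tcp_rot: [-0.004, 0.999, 0.032, 0.005]
force: [2.3, 20.5, -6.5]
grip_width: 0.144
```

Request:
{"op": "move_arm", "data": {"increments": "0 0 0 0 -2 0 0; 0 0 0 0 2 0 0.4; 0 0 0 0 0 0 0.4; 0 0 0 0 0 40 0.45; 0 0 0 0 -20 55 0.45; 0 0 0 -20 -60 55 0.45; 0 0 0 -10 -60 50 0.6; 0 0 0 -5 -60 0 0.6; 0 0 0 0 -40 0 0.6; 0 0 0 0 -10 0 0.6; 0 0 0 0 0 0 0.6"}}

```text
time: 11.38
eef_pos: [615.4, -213.3, 274.2]
tcp_rot: [-0.0, 1.0, 0.031, 0.004]
force: [0.3, 0.4, 0.6]
grip_width: 0.599
```

Run:
```python
from h import *
im,C=look('w6',dict(insert1=30,electrode1=36,plate1=48,crate=45,tray=18,carriage_floor=48),['insert1','plate1','electrode1','carriage_floor'])
print(bot.state()['eef_pos'],bot.state()['tcp_rot'],bot.state()['time'])
```

```text
insert1 0.95 px [326. 242.] ctr [ 517.8 -228.7] size [28. 91.] ang 20.0
insert1 0.64 px [327. 177.] ctr [ 610.2 -222.3] size [82. 28.] ang 100.6
insert1 0.62 px [325. 300.] ctr [ 425.6 -232.9] size [91. 39.] ang 130.0
plate1 0.84 px [396. 237.] ctr [ 539.5 -318. ] size [28. 79.] ang 20.7
plate1 0.71 px [329. 182.] ctr [ 607.9 -225.5] size [30. 82.] ang 41.9
electrode1 0.91 px [258. 242.] ctr [ 516.4 -135.7] size [39. 61.] ang 62.2
[ 615.9749132  -211.07632816  274.30609487] [-6.86240576e-04  9.99465516e-01  3.24126910e-02  4.19856974e-03] 11.625
```

View pics/w6.png

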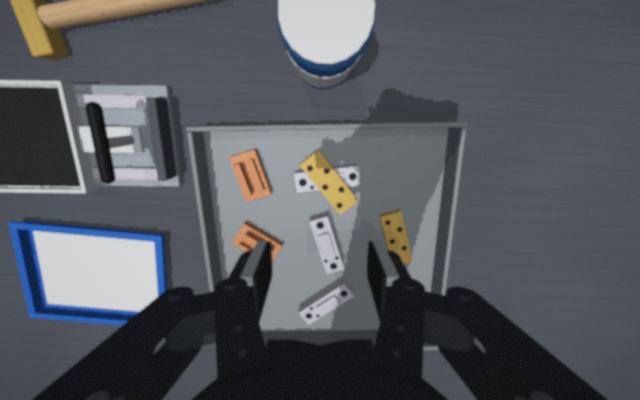

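Request:
{"op": "move_arm", "data": {"increments": "0 0.5 9.5 -2 -4 -20 0.6; 0 0 9.5 -2 -4 -30 0.6; 0 0 9.5 -2 -4 -40 0.6; 0 0 9.5 -2 -2 -40 0.6; 0 0 0 0 0 -20 0.6; 0 0 0 0 0 0 0.6"}}

```text
time: 12.38
eef_pos: [609.7, -218.4, 122.3]
tcp_rot: [-0.002, 0.93, 0.367, 0.002]
force: [-0.2, -0.1, 0.8]
grip_width: 0.598
```

```bash
cat >> h.py <<'E'
def tell():
    s=bot.state(); q=s['tcp_rot']; w,x,y,z=q
    print('pos',np.round(s['eef_pos'],1),'yaw',np.round(np.degrees(2*np.arctan2(y,x)),1),'zdir',np.round([2*(x*z+w*y),2*(y*z-w*x)],4),'F',np.round(s['force'],1),'grip',round(s['grip_width'],3),'q7',np.round(s['qpos'],2),'t',round(s['time'],2))
E
python3 - <<'E'
from h import *
tell()
im,C=look('w7',dict(insert1=30,plate1=48),['insert1','plate1'])
E
```

```text
pos [ 609.7 -218.4  122.3] yaw 43.1 zdir [0.0016 0.0046] F [-0.2 -0.1  0.8] grip 0.598 q7 [ 0.7   0.55 -0.58  1.52  0.31  1.17 -0.75] t 12.38
insert1 0.75 px [277. 270.] ctr [ 548.  -227.8] size [45. 11.] ang 36.1
insert1 0.7 px [187. 358.] ctr [ 420.4 -226.8] size [41. 56.] ang 127.6
insert1 0.56 px [323. 214.] ctr [ 610.7 -222.2] size [30. 82.] ang 100.6
plate1 0.79 px [349. 326.] ctr [ 558.4 -299.6] size [52. 31.] ang 18.3
plate1 0.7 px [324. 224.] ctr [ 608.4 -223.9] size [85. 30.] ang 39.1
```

View pics/w7.png

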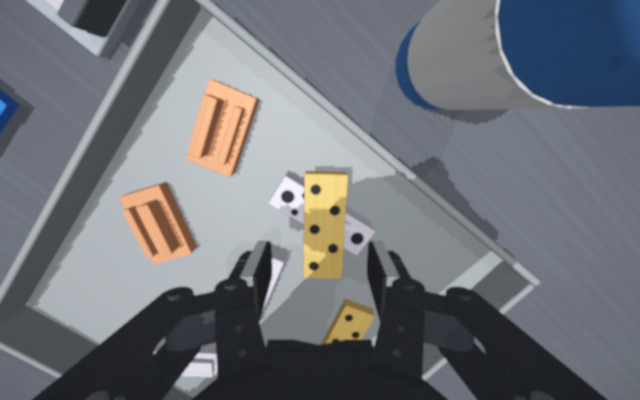

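Request:
{"op": "move_arm", "data": {"increments": "0 0 -1 -1 -5 -30 0.6; 0 0 0 0 0 -22 0.6; 0 0 0 0 0 -10 0.6; 0 0 0 0 0 -2 0.6; 0 0 0 0 0 0 0; 0 0 0 0 0 0 0; 0 0 0 0 0 0 0", "newtons": 40}}

```text
time: 13.4
eef_pos: [614.2, -224.0, 65.9]
tcp_rot: [0.003, 0.933, 0.359, 0.007]
force: [-0.1, 0.1, -2.1]
grip_width: 0.332
```

Run:
```python
from h import *
tell(); save('wrist','w8')
```

```text
pos [ 614.2 -224.    65.9] yaw 42.1 zdir [ 0.0149 -0.0007] F [-0.1  0.1 -2.1] grip 0.332 q7 [ 0.69  0.61 -0.55  1.56  0.35  1.06 -0.79] t 13.4
```

View pics/w8.png

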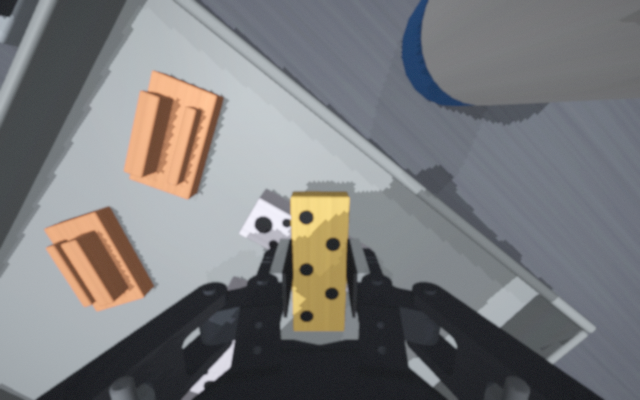

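Request:
{"op": "move_arm", "data": {"increments": "0 0 0 0 0 0 0.5; 0 0.8 0 -4 0 -4 0.5; 0 0 0 0 0 -5 0.5; 0 0 0 0 0 0 0; 0 0 0 0 0 0 0; 0 0 0 0 0 0 0", "newtons": 40}}

```text
time: 14.2
eef_pos: [611.1, -224.9, 57.9]
tcp_rot: [0.002, 0.934, 0.359, 0.001]
force: [-0.4, 0.4, 1.1]
grip_width: 0.333
```

Request:
{"op": "move_arm", "data": {"increments": "0 0 0 0 0 10 0; 0 0 0 0 0 25 0; 0 0 0 2 -35 0 0; 0 0 0 3 -35 0 0; 0 0 0 2 -25 0 0; 0 0 0 0 -5 0 0; 0 0 0 0 0 0 0"}}

```text
time: 15.08
eef_pos: [617.1, -324.1, 94.8]
tcp_rot: [-0.001, 0.933, 0.36, 0.0]
force: [-1.1, -0.0, -2.8]
grip_width: 0.339
```

Run:
```python
from h import *
tell(); save('wrist','w9')
```

```text
pos [ 617.1 -324.1   94.8] yaw 42.2 zdir [0.     0.0011] F [-1.1 -0.  -2.8] grip 0.339 q7 [ 0.78  0.66 -0.53  1.39  0.34  1.18 -0.62] t 15.07
```

View pics/w9.png

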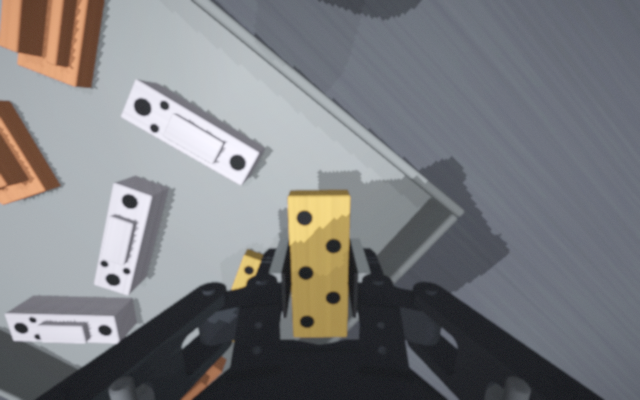

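Request:
{"op": "move_arm", "data": {"increments": "0 0 0 2 -2 -25 0; 0 0 0 0 0 -25 0; 0 0 0 0 0 -12 0; 0 0 0 0 0 -4 0; 0 0 0 0 0 0 0"}}

```text
time: 15.75
eef_pos: [620.3, -322.0, 28.3]
tcp_rot: [-0.0, 0.932, 0.363, 0.0]
force: [-0.1, -0.2, -1.9]
grip_width: 0.336
```

Request:
{"op": "move_arm", "data": {"increments": "0 0 0 0 0 0 0.5; 0 0 0 0 0 0 0.5; 0 0 0 0 0 30 0.5; 0 0 9.5 0 15 30 0.5; 0 0 9.5 0 20 20 0.5; 0 0 9.5 -1 20 0 0.5; 0 0 10 -2 20 0 0.5; 0 0 10 -2 15 0 0.5; 0 0 10 -2 10 0 0.5; 0 0 0 0 0 0 0.5"}}

```text
time: 17.0
eef_pos: [613.3, -217.4, 108.4]
tcp_rot: [0.0, 0.623, 0.782, -0.0]
force: [0.2, 0.6, -0.4]
grip_width: 0.497
```

Run:
```python
from h import *
tell()
im,C=look('w10',dict(insert1=30,plate1=18),['insert1','plate1'])
```

```text
pos [ 613.3 -217.4  108.4] yaw 102.9 zdir [ 0.0005 -0.0007] F [ 0.2  0.6 -0.4] grip 0.497 q7 [ 0.82  0.62 -0.77  1.52  0.46  1.19  0.2 ] t 17.0
insert1 0.88 px [184. 200.] ctr [ 515.6 -226. ] size [89. 30.] ang 20.5
insert1 0.63 px [311. 216.] ctr [ 608.5 -220. ] size [88. 26.] ang 100.5
insert1 0.63 px [ 53. 174.] ctr [ 426. -229.] size [44. 85.] ang 130.3
plate1 0.89 px [183. 290.] ctr [ 516.8 -311.9] size [79. 19.] ang 31.6
plate1 0.85 px [304. 315.] ctr [ 622.4 -314.4] size [71. 37.] ang 42.9
```

View pics/w10.png

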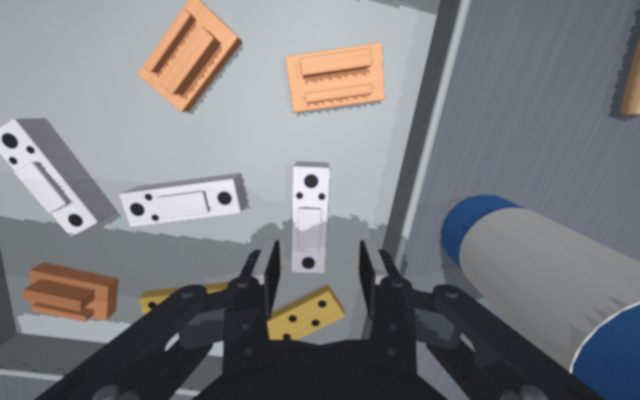

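Request:
{"op": "move_arm", "data": {"increments": "0 0 -2.4 -4 -3 -25 0.5; 0 0 0 0 0 -25 0.5; 0 0 0 0 0 -18 0.5; 0 0 0 0 0 -7 0.5; 0 0 0 0 0 0 0.5"}}

```text
time: 17.77
eef_pos: [609.9, -225.2, 31.8]
tcp_rot: [0.002, 0.647, 0.762, -0.001]
force: [-0.2, -0.1, -0.1]
grip_width: 0.5
```

Run:
```python
from h import *
tell(); save('wrist','w11')
```

```text
pos [ 609.9 -225.2   31.8] yaw 99.4 zdir [ 0.002  -0.0036] F [-0.2 -0.1 -0.1] grip 0.5 q7 [ 0.8   0.7  -0.71  1.57  0.51  1.06  0.11] t 17.77
```

View pics/w11.png

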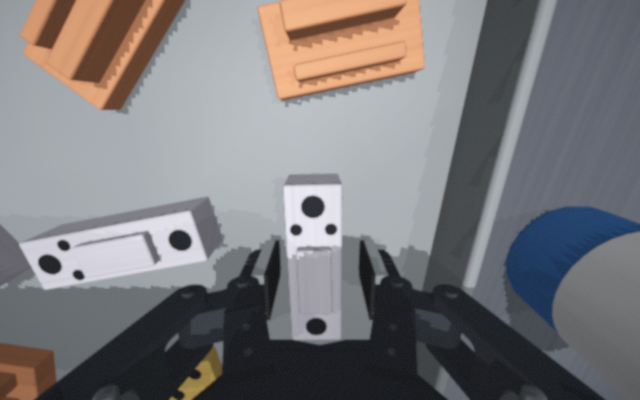

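Request:
{"op": "move_arm", "data": {"increments": "0 0 1 0 3 0 0; 0 0 0 0 0 0 0; 0 0 0 0 0 0 0; 0 0 0 0 0 20 0; 0 0 0 0 0 30 0; 0 0 0 0 0 0 0", "newtons": 80}}

```text
time: 18.58
eef_pos: [610.3, -221.7, 86.5]
tcp_rot: [0.003, 0.64, 0.769, -0.0]
force: [0.9, 0.3, -4.8]
grip_width: 0.285
```

Run:
```python
from h import *
tell(); save('wrist','w12')
```

```text
pos [ 610.3 -221.7   86.5] yaw 100.5 zdir [ 0.0034 -0.004 ] F [ 0.9  0.3 -4.8] grip 0.285 q7 [ 0.82  0.64 -0.75  1.54  0.47  1.14  0.16] t 18.57
```

View pics/w12.png

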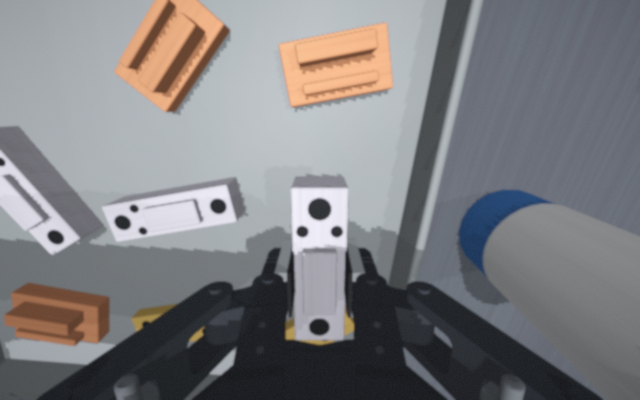

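Request:
{"op": "move_arm", "data": {"increments": "0 0 0 0 15 40 0; 0 0 -5 0 35 40 0; 0 0 -9.5 0 43 20 0; 0 0 -9.8 2 43 0 0; 0 0 -9.8 3 43 0 0; 0 0 -9.8 4 43 0 0; 0 0 -9.8 4 43 0 0; 0 0 -9.8 4 43 0 0; 0 0 -9.8 4 43 0 0; 0 0 -9.8 4 35 0 0; 0 0 -9.8 2 22 0 0; 0 0 -6 0 15 0 0; 0 0 0 0 0 0 0"}}

```text
time: 20.25
eef_pos: [626.8, 212.6, 171.0]
tcp_rot: [-0.005, 1.0, -0.016, -0.007]
force: [0.4, 0.2, -3.9]
grip_width: 0.282
```

Run:
```python
from h import *
tell(); save('wrist','w13')
```

```text
pos [626.8 212.6 171. ] yaw -1.8 zdir [-0.0145  0.0096] F [ 0.4  0.2 -3.9] grip 0.282 q7 [ 0.02  0.54 -0.58  1.42  0.28  1.28 -2.18] t 20.25
```

View pics/w13.png

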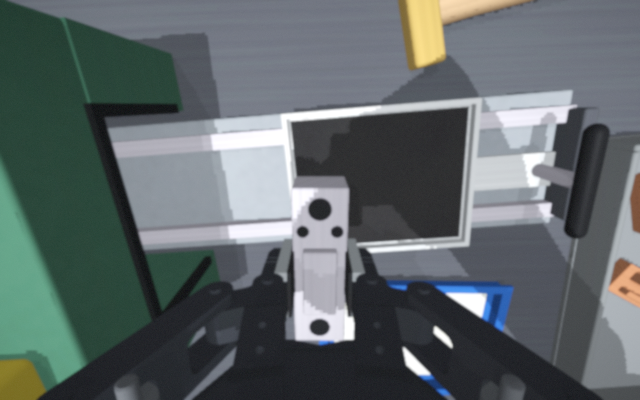

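Run:
```python
from h import *
C=cam('wrist')
P=ray(C,[(284,115),(481,99),(469,246)],48);print(np.round(P,1)); print('ctr',(P[0]+P[2])/2, np.degrees(np.arctan2(-(P[1]-P[0])[0],(P[0]-P[1])[1])), np.hypot(*(P[1]-P[0])[:2]),np.hypot(*(P[2]-P[1])[:2]))
print(ray(C,[(590,180)],86))
```

```text
[[698.  239.2  48. ]
 [705.4  82.9  48. ]
 [576.3  75.7  48. ]]
ctr [637.1741069  157.46090153  48.        ] -2.6899834567871252 156.47247997534745 129.268582265998
[[647.34121455  16.49911071  86.        ]]
```

Request:
{"op": "move_arm", "data": {"increments": "-0.5 -0.8 2.5 5 -4 -15 0; 0 0 2 3.5 -3.4 -25 0; 0 0 0 0 0 -25 0; 0 0 0 0 0 -20 0; 0 0 0 0 0 0 0"}}

```text
time: 20.92
eef_pos: [636.7, 195.6, 78.3]
tcp_rot: [0.003, 1.0, 0.029, -0.001]
force: [-0.4, -0.1, -3.6]
grip_width: 0.285
```

Run:
```python
from h import *
tell(); save('wrist','w14')
```

```text
pos [636.7 195.6  78.3] yaw 3.3 zdir [-0.0009 -0.0061] F [-0.4 -0.1 -3.6] grip 0.285 q7 [ 0.03  0.63 -0.56  1.5   0.36  1.12 -2.11] t 20.93
```

View pics/w14.png

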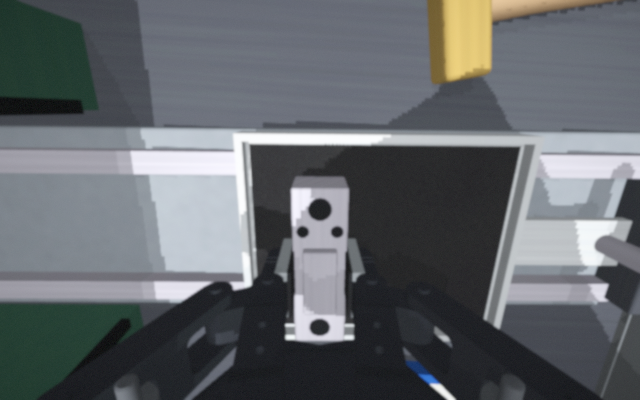

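Request:
{"op": "move_arm", "data": {"increments": "0.4 0 -0.5 -1 8 0 0; 0 0 0 0 0 -6 0; 0 0 0 0 0 -3 0; 0 0 0 0 0 0 0"}}

```text
time: 21.48
eef_pos: [637.6, 205.4, 72.8]
tcp_rot: [-0.002, 1.0, 0.025, 0.003]
force: [-0.4, -0.3, -4.0]
grip_width: 0.285
```

Request:
{"op": "move_arm", "data": {"increments": "0 0.3 0 -2 0 -3 0; 0 0 0 0 0 -3 0; 0 0 0 0 0 -2 0; 0 0 0 0 0 0 0"}}

```text
time: 21.98
eef_pos: [635.8, 205.7, 67.7]
tcp_rot: [-0.001, 1.0, 0.025, 0.0]
force: [0.4, 0.3, -5.0]
grip_width: 0.283
```

Request:
{"op": "move_arm", "data": {"increments": "0 0 0 0 0 -2 0; 0 0 0 0 0 -1.5 0; 0 0 0 0 0 0 0.42; 0 0 0 0 0 0 0.42; 0 0 0 0 0 25 0.42; 0 0 0 0 0 40 0.42; 0 0 0 0 -25 40 0.5; 0 0 0 0 0 0 0.5"}}

```text
time: 22.98
eef_pos: [637.0, 180.5, 174.9]
tcp_rot: [-0.002, 1.0, 0.025, 0.002]
force: [0.4, -0.3, -0.4]
grip_width: 0.502
```

Run:
```python
from h import *
tell(); look('w15',dict(insert1=64),['insert1'])
```

```text
pos [637.  180.5 174.9] yaw 2.9 zdir [0.0039 0.0035] F [ 0.4 -0.3 -0.4] grip 0.502 q7 [ 0.08  0.53 -0.59  1.43  0.29  1.27 -2.06] t 22.98
insert1 0.93 px [621. 380.] ctr [ 461.9 -139.5] size [36. 53.] ang 20.8
insert1 0.69 px [290. 198.] ctr [638.8 206.6] size [26. 87.] ang 2.1
```

View pics/w15.png

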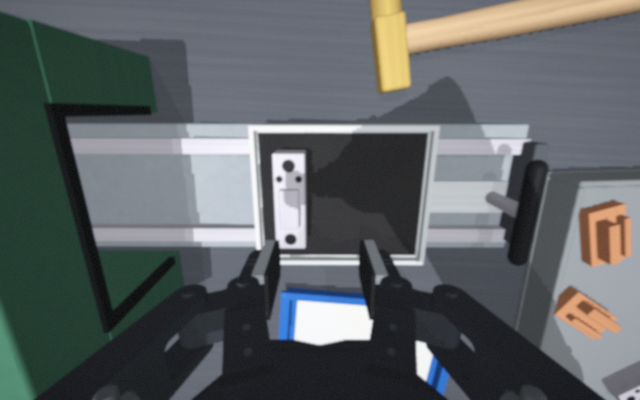

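Request:
{"op": "move_arm", "data": {"increments": "0 0 0 -5 -30 0 0.5; 0 0 2 -12 -42 0 0.5; 0 0 2 -13 -42 0 0.5; 0 0 2 -13 -42 0 0.5; 0 0 2 -13 -42 0 0.5; 0 0 2 -13 -42 0 0.5; 0 0 2 -13 -42 -10 0.5; 0 0 2 -13 -42 -20 0.5; 0 0 2 -13 -42 -20 0.5; 0 0 1.4 -13 -30 -20 0.5; 0 0 0 0 -10 0 0.5; 0 0 0 0 0 0 0.5"}}

```text
time: 24.58
eef_pos: [502.4, -224.6, 84.1]
tcp_rot: [-0.007, 0.982, 0.189, -0.01]
force: [-0.0, 1.4, 0.8]
grip_width: 0.498
```

Run:
```python
from h import *
tell(); look('w16',dict(insert1=30),['insert1'])
```

```text
pos [ 502.4 -224.6   84.1] yaw 21.7 zdir [-0.0226  0.0099] F [-0.   1.4  0.8] grip 0.498 q7 [ 0.76  0.39 -0.5   1.8   0.21  1.03 -1.02] t 24.57
insert1 0.82 px [336. 211.] ctr [ 515.4 -229.4] size [87. 26.] ang 20.4
insert1 0.61 px [307. 315.] ctr [ 434.7 -239.9] size [57. 41.] ang 128.7
insert1 0.36 px [190. 167.] ctr [ 510.  -135.1] size [39. 60.] ang 61.7
```

View pics/w16.png

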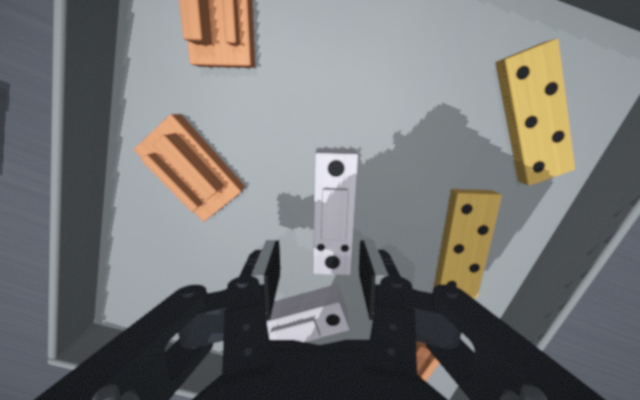

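Request:
{"op": "move_arm", "data": {"increments": "-0.5 -1.2 -1.3 13 -4 -10 0.5; 0 0 0 0 0 -20 0.5; 0 0 0 0 0 -15 0.5; 0 0 0 0 0 -7 0.5; 0 0 0 0 0 0 0.5"}}

```text
time: 25.3
eef_pos: [520.8, -223.9, 31.2]
tcp_rot: [0.0, 0.984, 0.179, 0.003]
force: [-0.9, -0.1, 0.4]
grip_width: 0.503
```

Run:
```python
from h import *
tell(); save('wrist','w17')
```

```text
pos [ 520.8 -223.9   31.2] yaw 20.7 zdir [0.0061 0.0002] F [-0.9 -0.1  0.4] grip 0.503 q7 [ 0.72  0.48 -0.48  1.81  0.27  0.91 -1.08] t 25.3
```

View pics/w17.png

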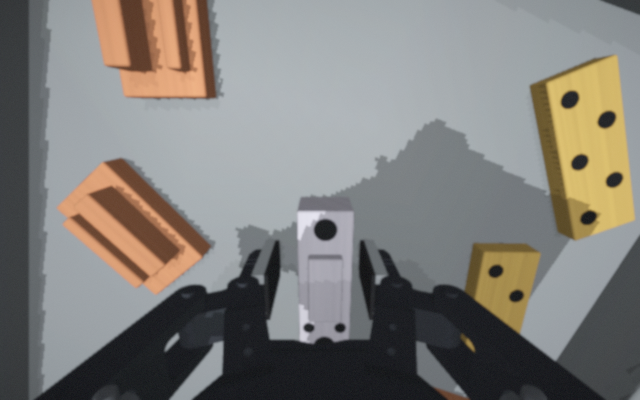

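Request:
{"op": "move_arm", "data": {"increments": "0 0.3 0 -5 -3 0 0.5; 0 0 0 0 0 0 0; 0 0 0 0 0 0 0; 0 0 0 0 0 0 0; 0 0 0 0 0 20 0; 0 0 0 0 0 40 0; 0 0 0 0 10 40 0; 0 0 0 0 0 0 0"}}

```text
time: 26.35
eef_pos: [515.4, -217.0, 138.4]
tcp_rot: [0.0, 0.984, 0.179, 0.001]
force: [-1.0, -0.3, -4.8]
grip_width: 0.284
```

Run:
```python
from h import *
tell(); save('wrist','w18')
```

```text
pos [ 515.4 -217.   138.4] yaw 20.6 zdir [ 0.0022 -0.0003] F [-1.  -0.3 -4.8] grip 0.284 q7 [ 0.76  0.33 -0.52  1.75  0.18  1.1  -1.03] t 26.35
```

View pics/w18.png

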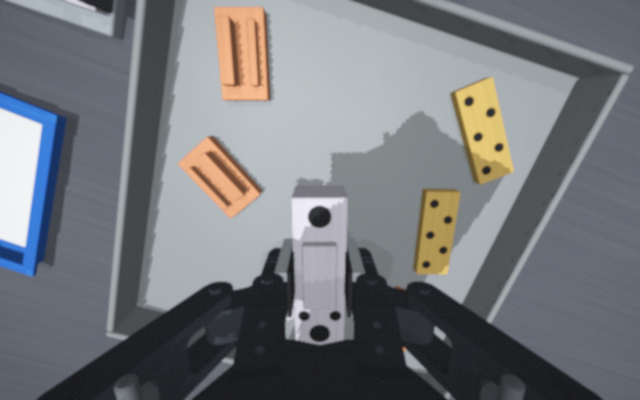

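Request:
{"op": "move_arm", "data": {"increments": "0 0 0 5 15 15 0; 0 0 -2 14 40 20 0; 0 0 -2 14 42 5 0; 0 0 -2 14 42 0 0; 0 0 -2 14 42 0 0; 0 0 -2 14 42 0 0; 0 0 -2 14 42 0 0; 0 0 -2 14 42 0 0; 0 0 -2 14 40 0 0; 0 0 -2 5 25 0 0; 0 0 0 3 10 0 0; 0 0 0 0 0 0 0"}}

```text
time: 27.9
eef_pos: [634.7, 186.3, 173.3]
tcp_rot: [-0.004, 1.0, 0.019, -0.008]
force: [-0.7, 0.0, -4.0]
grip_width: 0.288
```

Run:
```python
from h import *
tell(); save('wrist','w19')
```

```text
pos [634.7 186.3 173.3] yaw 2.2 zdir [-0.0168  0.0081] F [-0.7  0.  -4. ] grip 0.288 q7 [ 0.08  0.54 -0.61  1.42  0.3   1.29 -2.08] t 27.9
```

View pics/w19.png

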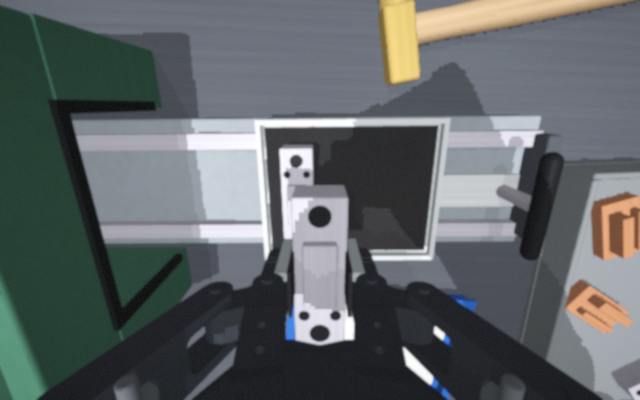

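Request:
{"op": "move_arm", "data": {"increments": "-0.4 -0.9 0.5 3 -20 0 0; 0 0 0 1 -10 -20 0; 0 0 0 1 0 -30 0; 0 0 0 0 0 -30 0; 0 0 0 0 0 -10 0; 0 0 0 0 0 0 0"}}

```text
time: 28.7
eef_pos: [639.9, 141.9, 77.2]
tcp_rot: [0.003, 1.0, 0.018, -0.001]
force: [0.3, 0.4, -2.2]
grip_width: 0.282
```

Run:
```python
from h import *
tell(); save('wrist','w20')
```

```text
pos [639.9 141.9  77.2] yaw 2.0 zdir [-0.0017 -0.0052] F [ 0.3  0.4 -2.2] grip 0.282 q7 [ 0.12  0.61 -0.56  1.53  0.35  1.11 -2.06] t 28.7
```

View pics/w20.png

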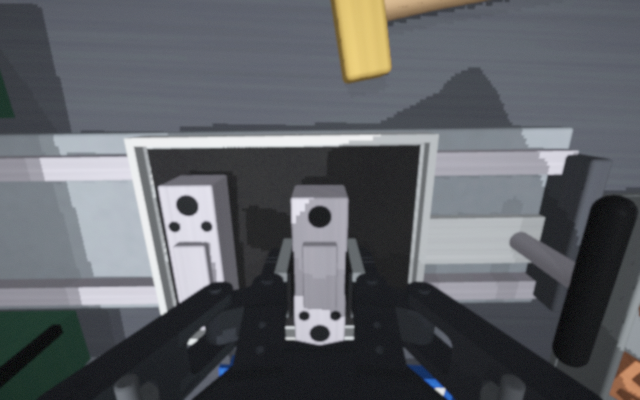

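Request:
{"op": "move_arm", "data": {"increments": "0.3 0 0.5 -1 13 -4 0; 0 0 0 0 0 -4 0; 0 0 0 0 0 0 0"}}

```text
time: 29.12
eef_pos: [640.2, 157.0, 71.7]
tcp_rot: [-0.001, 1.0, 0.023, 0.001]
force: [1.0, -0.4, -4.3]
grip_width: 0.283
```

Request:
{"op": "move_arm", "data": {"increments": "0 0 0 0 -1 -3 0; 0 0 0 0 0 -3 0; 0 0 0 0 0 -2 0; 0 0 0 0 0 0 0"}}

```text
time: 29.62
eef_pos: [640.8, 155.9, 67.4]
tcp_rot: [-0.0, 1.0, 0.022, 0.002]
force: [-0.2, 0.4, -3.7]
grip_width: 0.282
```

Request:
{"op": "move_arm", "data": {"increments": "0 0 0 0 0 -2 0; 0 0 0 0 0 -2 0; 0 0 0 0 0 0 0.4; 0 0 0 0 0 0 0.4; 0 0 0 0 0 25 0.4; 0 0 0 0 0 40 0.4; 0 0 0 -10 -30 40 0.5; 0 0 2 -12 -42 0 0.5; 0 0 2 -16 -45 0 0.5; 0 0 2 -25 -45 0 0.5; 0 0 2 -25 -45 0 0.5; 0 0 2 -25 -45 0 0.5; 0 0 2 -25 -45 -10 0.5; 0 0 2 -25 -42 -10 0.5; 0 0 2 -20 -30 -10 0.5; 0 0 0 -10 -10 0 0.5; 0 0 0 0 0 0 0.5"}}

```text
time: 31.75
eef_pos: [442.8, -233.5, 144.7]
tcp_rot: [-0.0, 0.986, 0.165, 0.007]
force: [0.0, 0.8, -0.6]
grip_width: 0.502
```

Run:
```python
from h import *
tell(); look('w21',dict(insert1=30),['insert1'])
```

```text
pos [ 442.8 -233.5  144.7] yaw 19.0 zdir [0.0129 0.003 ] F [ 0.   0.8 -0.6] grip 0.502 q7 [ 0.87  0.19 -0.51  1.9   0.09  1.07 -0.92] t 31.75
insert1 0.62 px [310. 226.] ctr [ 421.  -231.8] size [83. 32.] ang 129.9
```

View pics/w21.png

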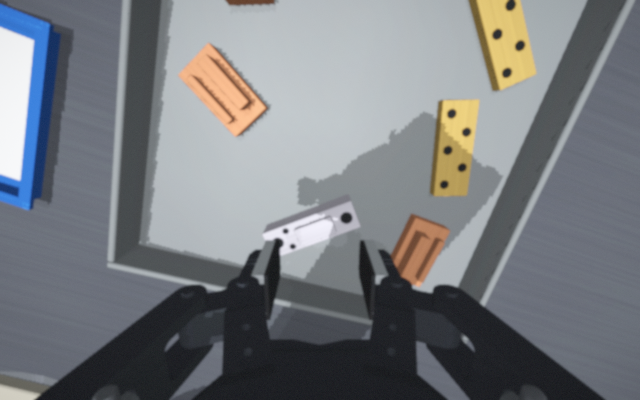

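Request:
{"op": "move_arm", "data": {"increments": "0 0.7 -9.8 -3 0 0 0.5; 0 0 -9.8 -3 0 -5 0.5; 0 0 -9.8 -3 0 -5 0.5; 0 0 -9.8 -3 0 -10 0.5; 0 0 -9.8 -3 0 -10 0.5; 0 0 -9.8 -3 0 -10 0.5; 0 0 -9.8 -3 0 0 0.5; 0 0 0 0 0 0 0.5"}}

```text
time: 32.85
eef_pos: [432.8, -219.6, 106.5]
tcp_rot: [-0.0, 0.905, -0.426, 0.005]
force: [0.2, 0.2, 0.5]
grip_width: 0.501
```

Run:
```python
from h import *
tell(); look('w22',dict(insert1=30),['insert1'])
```

```text
pos [ 432.8 -219.6  106.5] yaw -50.5 zdir [ 0.0086 -0.003 ] F [0.2 0.2 0.5] grip 0.501 q7 [ 0.74  0.19 -0.4   1.98  0.09  0.98 -2.15] t 32.85
insert1 0.87 px [349. 210.] ctr [ 419.6 -235.4] size [26. 87.] ang 132.3
```

View pics/w22.png

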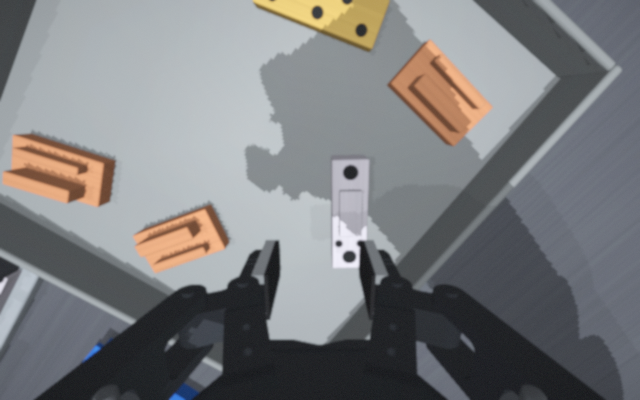

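Request:
{"op": "move_arm", "data": {"increments": "0 0.5 1 -8 -9 -10 0.5; 0 0 0 -5 -6 -25 0.5; 0 0 0 0 0 -25 0.5; 0 0 0 0 0 -12 0.5; 0 0 0 0 0 -2 0.5; 0 0 0 0 0 0 0.5"}}

```text
time: 33.7
eef_pos: [418.6, -237.4, 29.7]
tcp_rot: [0.002, 0.912, -0.411, 0.0]
force: [0.3, 0.4, 0.3]
grip_width: 0.498
```

Run:
```python
from h import *
tell(); look('w23',dict(insert1=30),['insert1'])
```

```text
pos [ 418.6 -237.4   29.7] yaw -48.6 zdir [-0.0006 -0.0037] F [0.3 0.4 0.3] grip 0.498 q7 [ 0.75  0.31 -0.37  2.03  0.15  0.82 -2.12] t 33.7
insert1 0.69 px [319. 263.] ctr [ 421.4 -238.8] size [84. 25.] ang 129.0
```

View pics/w23.png

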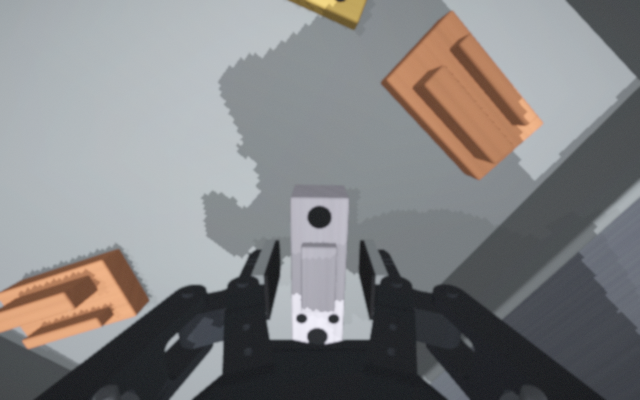

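Good centring. Grip and lift.

Request:
{"op": "move_arm", "data": {"increments": "0 0 -1 0 0 1 0.5; 0 0 0 0 0 0 0; 0 0 0 0 0 0 0; 0 0 0 0 0 0 0; 0 0 0 0 0 20 0; 0 0 0 0 0 40 0; 0 0 3 8 10 40 0; 0 0 5 17 35 30 0; 0 0 5 20 40 10 0; 0 0 5 22 42 0 0; 0 0 5 22 42 0 0; 0 0 5 22 42 0 0; 0 0 5 22 42 0 0; 0 0 5 22 42 0 0; 0 0 5 22 30 0 0; 0 0 5 15 10 0 0; 0 0 0 0 0 0 0"}}

```text
time: 35.92
eef_pos: [607.9, 108.9, 167.7]
tcp_rot: [0.003, 1.0, -0.002, -0.005]
force: [-1.4, -0.6, -4.6]
grip_width: 0.285
```

Run:
```python
from h import *
tell(); save('wrist','w24')
```

```text
pos [607.9 108.9 167.7] yaw -0.3 zdir [-0.0096 -0.006 ] F [-1.4 -0.6 -4.6] grip 0.285 q7 [ 0.27  0.47 -0.69  1.55  0.31  1.24 -2.04] t 35.92
```

View pics/w24.png

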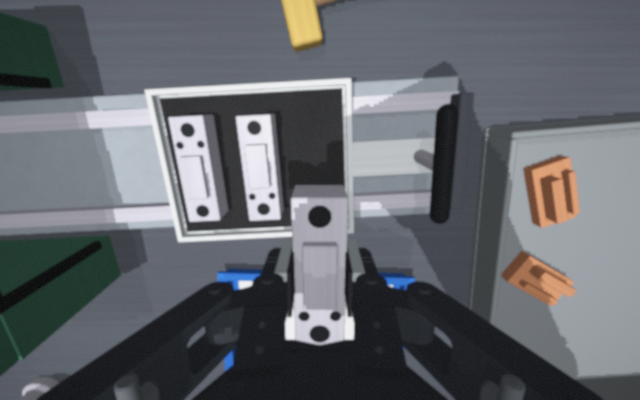

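Request:
{"op": "move_arm", "data": {"increments": "0.3 -0.5 1.5 15 2 0 0; 0 0 1.5 18 2 -20 0; 0 0 0 2 0 -30 0; 0 0 0 0 0 -25 0; 0 0 0 0 0 -8 0; 0 0 0 0 0 0 0"}}

```text
time: 36.72
eef_pos: [645.7, 106.5, 82.7]
tcp_rot: [0.002, 1.0, 0.02, 0.001]
force: [-0.0, -0.0, -4.1]
grip_width: 0.282
```

Run:
```python
from h import *
tell(); save('wrist','w25')
```

```text
pos [645.7 106.5  82.7] yaw 2.3 zdir [ 0.002  -0.0042] F [-0.  -0.  -4.1] grip 0.282 q7 [ 0.23  0.62 -0.64  1.53  0.4   1.13 -2.03] t 36.73
```

View pics/w25.png

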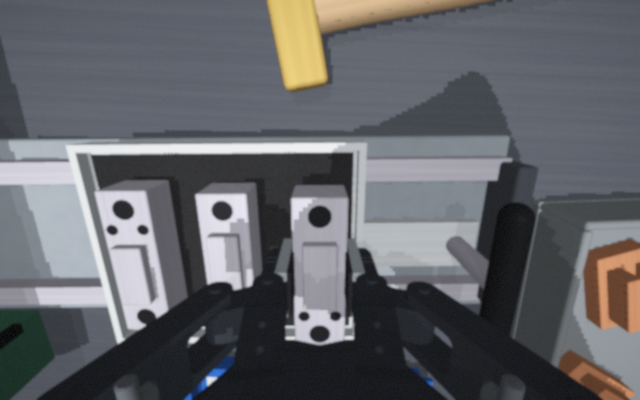

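Request:
{"op": "move_arm", "data": {"increments": "0.2 0 0.5 -2 4 -4 0; 0 0 0 0 0 -5 0; 0 0 0 0 0 -3 0; 0 0 0 0 0 0 0"}}

```text
time: 37.28
eef_pos: [644.9, 111.1, 72.9]
tcp_rot: [0.0, 1.0, 0.025, 0.003]
force: [0.4, 0.3, -4.8]
grip_width: 0.284
```

Request:
{"op": "move_arm", "data": {"increments": "0 0.3 0 -1 0 -3 0; 0 0 0 0 0 -3 0; 0 0 0 0 0 -2.5 0; 0 0 0 0 0 0 0"}}

```text
time: 37.78
eef_pos: [644.4, 111.3, 66.9]
tcp_rot: [0.0, 1.0, 0.025, 0.001]
force: [0.2, 0.3, -4.0]
grip_width: 0.289
```

Request:
{"op": "move_arm", "data": {"increments": "0 0 0 0 0 -2.5 0; 0 0 0 0 0 -1 0; 0 0 0 0 0 0 0.38; 0 0 0 0 0 0 0.38; 0 0 0 0 0 25 0.38; 0 0 0 0 0 40 0.4; 0 0 0 -5 0 40 0.5; 0 0 0 0 0 0 0.5"}}

```text
time: 38.78
eef_pos: [640.5, 111.9, 174.4]
tcp_rot: [0.0, 1.0, 0.025, 0.003]
force: [0.2, 0.2, -0.3]
grip_width: 0.503
```

Run:
```python
from h import *
tell(); look('w26',dict(insert1=64),['insert1']); im=save('top','t26');cv2.imwrite('pics/t26c.png',cv2.resize(im[110:270,170:470,::-1],(800,427),interpolation=cv2.INTER_CUBIC))
```

```text
pos [640.5 111.9 174.4] yaw 2.8 zdir [ 0.0052 -0.0002] F [ 0.2  0.2 -0.3] grip 0.503 q7 [ 0.25  0.52 -0.68  1.46  0.34  1.27 -1.99] t 38.77
insert1 0.79 px [268. 200.] ctr [640.4 155.4] size [30. 87.] ang 2.9
insert1 0.63 px [211. 198.] ctr [639.8 203.1] size [33. 85.] ang 2.8
insert1 0.59 px [320. 199.] ctr [643.  111.5] size [87. 25.] ang 2.0
```

View pics/w26.png

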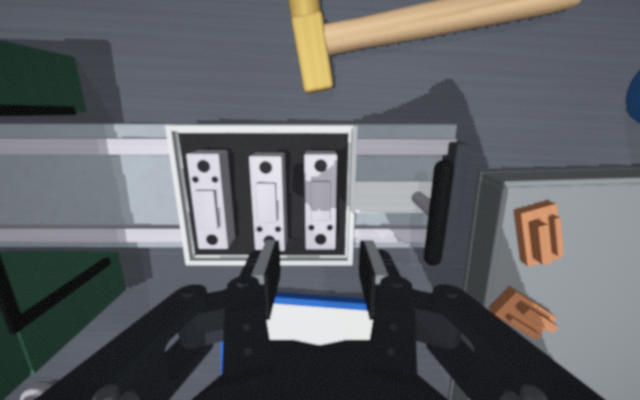

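View pics/t26c.png

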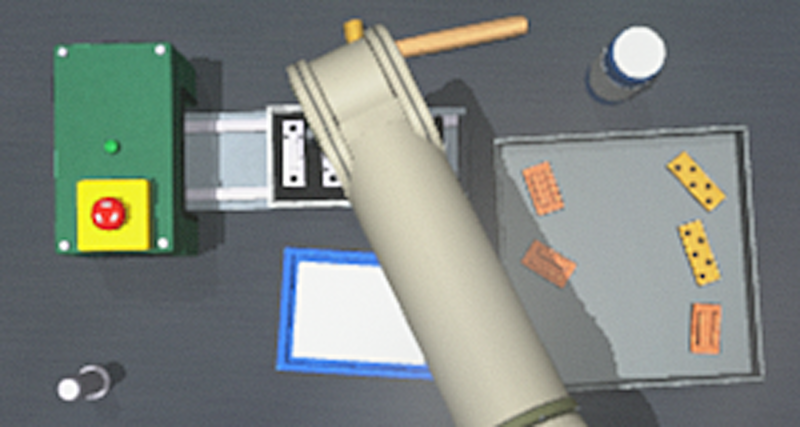

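Request:
{"op": "move_arm", "data": {"increments": "0 0 0 0 0 40 0.7; 0 0 8 -5 15 40 0.7; 0 0 9.5 -11 33 35 0.7; 0 0 9.5 -11 33 10 0.7; 0 0 9.5 -11 33 0 0.7; 0 0 9.5 -11 33 0 0.7; 0 0 9.5 -11 33 0 0.7; 0 0 9.5 -11 33 0 0.7; 0 0 9.5 -11 33 0 0.7; 0 0 9.5 -8 25 0 0.7; 0 0 5 -4 15 0 0.7; 0 0 0 0 0 0 0.7"}}

```text
time: 40.42
eef_pos: [538.5, 401.3, 279.6]
tcp_rot: [0.004, 0.678, 0.735, -0.009]
force: [-0.4, -1.0, -0.1]
grip_width: 0.702
```

Run:
```python
from h import *
tell(); im,C=look('w27',dict(stop_top=229),['stop_top'])
```

```text
pos [538.5 401.3 279.6] yaw 94.6 zdir [-0.0059 -0.0194] F [-0.4 -1.  -0.1] grip 0.702 q7 [-0.09  0.63 -1.02  1.22  0.53  1.57 -0.94] t 40.42
stop_top 0.86 px [327. 226.] ctr [543.7 405.2] size [40. 37.] ang 80.3
```

View pics/w27.png

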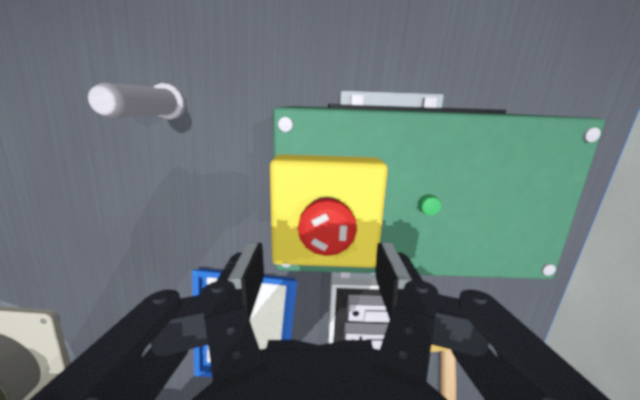

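Request:
{"op": "move_arm", "data": {"increments": "1.1 -0.3 0 7 0 0 0.7; 0 0 0 0 0 -15 0.7; 0 0 0 0 0 -10 0.7; 0 0 0 0 0 0 0.7"}}

```text
time: 41.02
eef_pos: [549.3, 396.3, 252.2]
tcp_rot: [0.001, 0.683, 0.731, -0.0]
force: [-0.4, 0.2, -0.4]
grip_width: 0.701
```

Run:
```python
from h import *
tell(); im,C=look('w28',dict(stop_top=229),['stop_top'])
print(proj(C,[[546,401,229],[546,421,229],[546,381,229],[526,401,229],[566,401,229]]))
```

```text
pos [549.3 396.3 252.2] yaw 93.9 zdir [ 0.0008 -0.0015] F [-0.4  0.2 -0.4] grip 0.701 q7 [-0.06  0.64 -1.01  1.27  0.54  1.51 -0.94] t 41.02
stop_top 0.98 px [310. 237.] ctr [544.2 405.2] size [37. 38.] ang 137.6
[[312.38056421 245.49456801]
 [314.69387978 211.15241517]
 [310.23468508 277.35105571]
 [275.81362978 243.23983713]
 [348.75953778 247.73770916]]
```

View pics/w28.png

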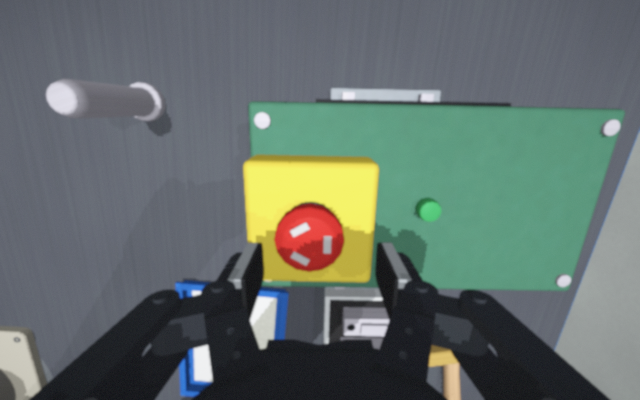

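Request:
{"op": "move_arm", "data": {"increments": "0 0 0 -4 6 -8 0.7; 0 0 0 0 0 -8 0.7; 0 0 0 0 0 -4 0.7; 0 0 0 0 0 0 0.7"}}

```text
time: 41.62
eef_pos: [544.5, 404.0, 232.4]
tcp_rot: [0.001, 0.682, 0.731, 0.001]
force: [1.1, -0.5, 0.9]
grip_width: 0.701
```

Run:
```python
from h import *
tell(); im,C=look('w29',dict(stop_top=229),['stop_top'])
```

```text
pos [544.5 404.  232.4] yaw 94.0 zdir [0.0021 0.0001] F [ 1.1 -0.5  0.9] grip 0.701 q7 [-0.07  0.66 -1.01  1.29  0.55  1.47 -0.96] t 41.62
stop_top 0.67 px [316. 267.] ctr [543.7 406.3] size [36. 40.] ang 103.3
```

View pics/w29.png

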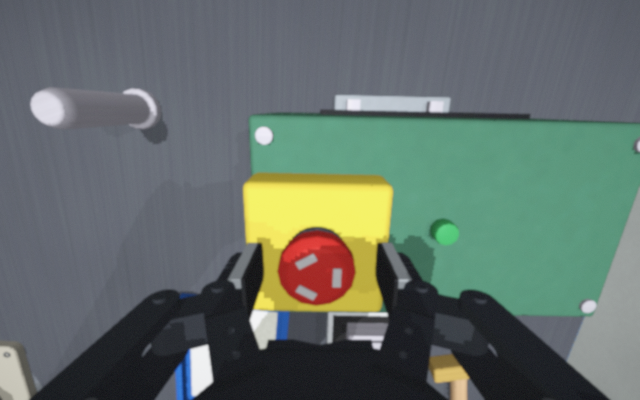

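Request:
{"op": "move_arm", "data": {"increments": "0 0 0 0.5 -1 0 0; 0 0 0 0 0 0 0; 0 0 0 0 0 0 0; 0 0 0 0 0 0 0; 0 0 0 0 0 0 0", "newtons": 30}}

```text
time: 42.35
eef_pos: [543.1, 403.2, 234.0]
tcp_rot: [-0.0, 0.682, 0.732, -0.0]
force: [-0.8, -0.8, -1.3]
grip_width: 0.442
```

Request:
{"op": "move_arm", "data": {"increments": "0 0 -9 0 0 0 0; 0 0 -9 0 0 0 0; 0 0 -9 0 0 0 0; 0 0 -9 0 0 0 0; 0 0 -9 0 0 0 0; 0 0 0 0 0 0 0"}}

```text
time: 43.1
eef_pos: [544.6, 402.6, 237.9]
tcp_rot: [0.001, 0.915, 0.403, 0.002]
force: [-1.6, -1.0, -0.0]
grip_width: 0.446
```

Run:
```python
from h import *
tell(); save('wrist','w30');print(bot.state()['ft_torque'])
```

```text
pos [544.6 402.6 237.9] yaw 47.6 zdir [0.004  0.0004] F [-1.6 -1.  -0. ] grip 0.446 q7 [-0.14  0.59 -0.86  1.29  0.45  1.44 -1.71] t 43.1
[-0.30751121  0.34777952  0.00378561]
```

View pics/w30.png

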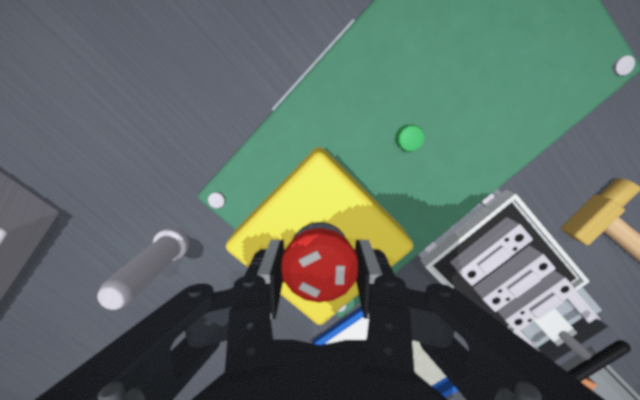

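Request:
{"op": "move_arm", "data": {"increments": "0 0 -4 0 0 1 0; 0 0 0 0 0 0 0; 0 0 0 0 0 0 0.7; 0 0 0 0 0 0 0.7; 0 0 0 0 0 0 0.7"}}

```text
time: 43.78
eef_pos: [545.1, 402.7, 238.0]
tcp_rot: [0.0, 0.926, 0.377, 0.002]
force: [-0.2, -0.2, 0.7]
grip_width: 0.698
```

Run:
```python
from h import *
tell(); im,C=look('w31',dict(stop_top=237),['stop_top'])
```

```text
pos [545.1 402.7 238. ] yaw 44.3 zdir [0.0038 0.0006] F [-0.2 -0.2  0.7] grip 0.698 q7 [-0.15  0.59 -0.85  1.29  0.44  1.44 -1.76] t 43.77
stop_top 0.82 px [319. 270.] ctr [546.9 404.6] size [36. 41.] ang 46.6
```

View pics/w31.png

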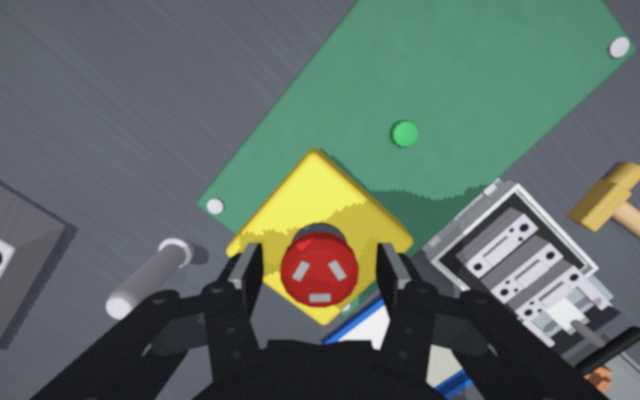

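Request:
{"op": "move_arm", "data": {"increments": "0 0 0 0 0 30 0.7; 0 0 0 3 -10 35 0.6; 0 0 -4 10 -35 0 0.5; 0 0 -5 11 -43 0 0.5; 0 0 -5 11 -43 0 0.5; 0 0 -5 11 -43 -10 0.5; 0 0 -5 11 -43 -30 0.5; 0 0 -5 11 -43 -30 0.5; 0 0 -5 11 -43 -30 0.5; 0 0 -5 11 -40 -20 0.5; 0 0 -2 8 -25 -10 0.5; 0 0 0 0 -10 0 0.5; 0 0 0 0 0 0 0.5"}}

```text
time: 45.5
eef_pos: [643.4, 15.4, 173.6]
tcp_rot: [0.0, 1.0, 0.022, 0.004]
force: [-0.2, -0.2, -0.7]
grip_width: 0.498
```

Run:
```python
from h import *
tell(); save('wrist','w32')
im=save('side','s32'); cv2.imwrite('pics/s32c.png',cv2.resize(im[100:270,200:400,::-1],(800,600),interpolation=cv2.INTER_CUBIC)[:,:780])
```

```text
pos [643.4  15.4 173.6] yaw 2.6 zdir [ 0.0089 -0.0003] F [-0.2 -0.2 -0.7] grip 0.498 q7 [ 0.38  0.5  -0.65  1.49  0.31  1.25 -1.83] t 45.5
```

View pics/s32c.png

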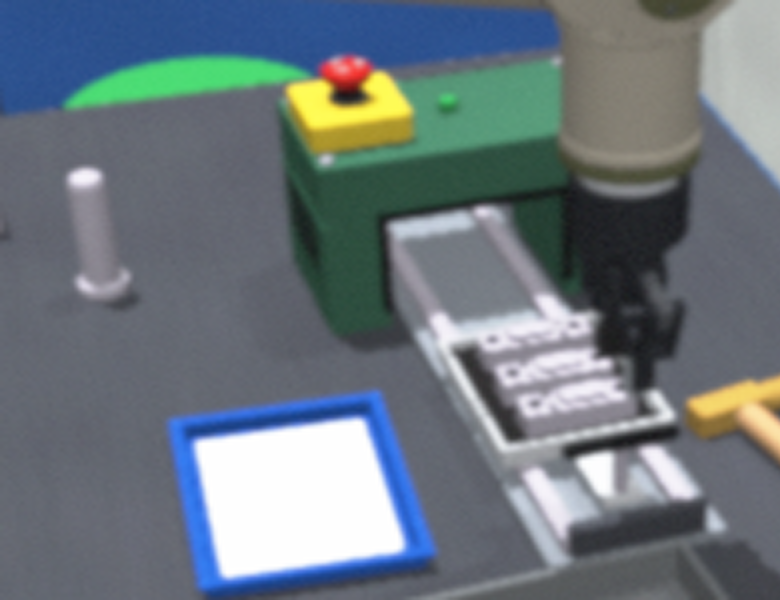

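View pics/w32.png

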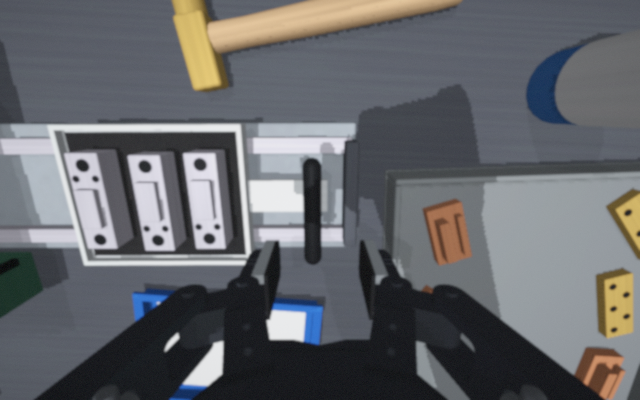

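Request:
{"op": "move_arm", "data": {"increments": "0 0.4 0 2 3 -30 0.5; 0 0 0 0 0 -35 0.5; 0 0 0 0 0 -15 0.5; 0 0 0 0 0 -2 0.5; 0 0 0 0 0 0 0.5"}}

```text
time: 46.22
eef_pos: [646.9, 27.7, 95.4]
tcp_rot: [-0.001, 1.0, 0.028, 0.005]
force: [-0.6, -0.1, -0.0]
grip_width: 0.5
```

Run:
```python
from h import *
tell(); save('wrist','w33')
```

```text
pos [646.9  27.7  95.4] yaw 3.2 zdir [0.0096 0.003 ] F [-0.6 -0.1 -0. ] grip 0.5 q7 [ 0.35  0.58 -0.62  1.55  0.36  1.12 -1.87] t 46.23
```

View pics/w33.png

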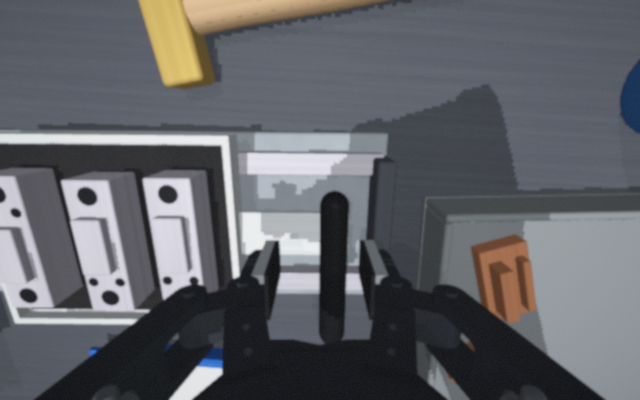

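Request:
{"op": "move_arm", "data": {"increments": "0 0.5 0 0 -8 -5 0.4; 0 0 0 0 0 0 0; 0 0 0 0 0 0 0; 0 0 0 0 0 0 0; 0 0 0 0 0 0 0", "newtons": 60}}

```text
time: 46.9
eef_pos: [647.7, 20.5, 92.0]
tcp_rot: [-0.002, 1.0, 0.028, 0.001]
force: [1.1, 1.5, -2.3]
grip_width: 0.145
```

Request:
{"op": "move_arm", "data": {"increments": "0 0 0 -0.2 5 0 0; 0 0 0 -0.4 9 0 0; 0 0 0 -0.5 13 0 0; 0 0 0 -0.5 13 0 0; 0 0 0 -0.5 13 0 0; 0 0 0 -0.5 13 0 0; 0 0 0 -0.5 13 0 0; 0 0 0 -0.5 13 0 0; 0 0 0 -0.5 13 0 0; 0 0 0 -0.5 13 0 0; 0 0 0 -0.5 13 0 0; 0 0 0 -0.5 13 0 0; 0 0 0 -0.5 13 0 0; 0 0 0 -0.5 13 0 0; 0 0 0 -0.5 13 0 0; 0 0 0 -0.5 10 0 0; 0 0 0 0 6 0 0; 0 0 0 0 0 0 0"}}

```text
time: 49.15
eef_pos: [637.7, 229.7, 92.0]
tcp_rot: [-0.0, 1.0, 0.027, -0.0]
force: [-0.4, 0.8, -0.3]
grip_width: 0.137
```

Run:
```python
from h import *
tell()
```

```text
pos [637.7 229.7  92. ] yaw 3.1 zdir [-0.0007  0.    ] F [-0.4  0.8 -0.3] grip 0.137 q7 [ 0.03  0.66 -0.64  1.45  0.41  1.17 -2.19] t 49.15
```

Request:
{"op": "move_arm", "data": {"increments": "0 0 0 -0.4 8 0 0; 0 0 0 -0.5 11 0 0; 0 0 0 -0.5 10 0 0; 0 0 0 -0.3 7 0 0; 0 0 0 0 4 0 0; 0 0 0 0 3 0 0; 0 0 0 0 3 0 0"}}

```text
time: 50.02
eef_pos: [635.9, 270.5, 91.9]
tcp_rot: [0.005, 1.0, 0.024, -0.002]
force: [-9.3, -18.7, 10.4]
grip_width: 0.136
```

Request:
{"op": "move_arm", "data": {"increments": "0 0 0 0 3 0 0; 0 0 0 0 0 0 0; 0 0 0 0 0 0 0"}}

```text
time: 50.4
eef_pos: [635.8, 270.4, 92.0]
tcp_rot: [0.007, 1.0, 0.023, -0.004]
force: [-1.9, -3.2, 1.1]
grip_width: 0.142
```

Run:
```python
from h import *
tell(); save('wrist','w34')
im=save('side','s34'); cv2.imwrite('pics/s34c.png',cv2.resize(im[100:270,200:400,::-1],(800,600),interpolation=cv2.INTER_CUBIC)[:,:780])
```

```text
pos [635.8 270.4  92. ] yaw 2.7 zdir [-0.0067 -0.0142] F [-1.9 -3.2  1.1] grip 0.142 q7 [-0.05  0.69 -0.63  1.4   0.42  1.2  -2.25] t 50.4
```

View pics/w34.png

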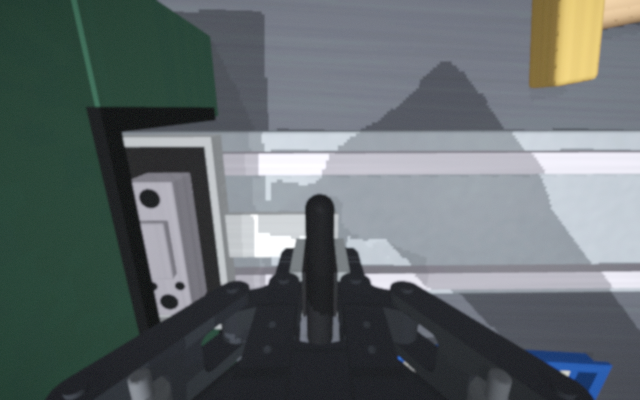

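View pics/s34c.png

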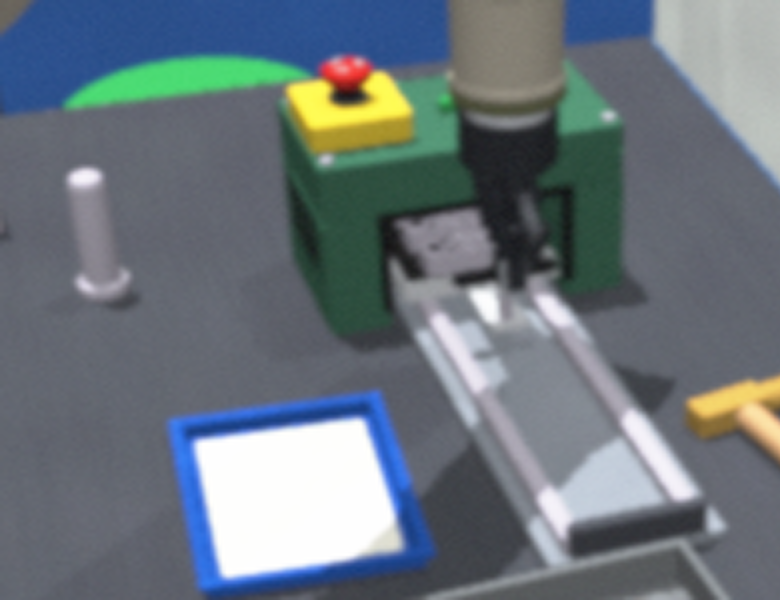

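Home, stop still up. Draw back out.

Request:
{"op": "move_arm", "data": {"increments": "0.3 -0.3 0 0.2 -5 0 0; 0.3 0 0 0.4 -9 0 0; 0 0 0 0.5 -13 0 0; 0 0 0 0.5 -13 0 0; 0 0 0 0.5 -13 0 0; 0 0 0 0.5 -13 0 0; 0 0 0 0.5 -13 0 0; 0 0 0 0.5 -13 0 0; 0 0 0 0.5 -13 0 0; 0 0 0 0.5 -13 0 0; 0 0 0 0.5 -13 0 0; 0 0 0 0.5 -13 0 0; 0 0 0 0.5 -13 0 0; 0 0 0 0.5 -13 0 0; 0 0 0 0.5 -13 0 0; 0 0 0 0.5 -13 0 0; 0 0 0 0.5 -10 0 0; 0 0 0 0.4 -8 0 0; 0 0 0 0 -3 0 0; 0 0 0 0 0 0 0"}}

```text
time: 53.0
eef_pos: [646.5, 42.8, 92.0]
tcp_rot: [-0.003, 1.0, 0.024, 0.004]
force: [3.4, 1.4, -4.3]
grip_width: 0.143
```

Request:
{"op": "move_arm", "data": {"increments": "0 0.3 0 0.3 -8 0 0; 0 0 0 0.2 -7 0 0; 0 0 0 0 -5 0 0; 0 0 0 0 -4 0 0; 0 0 0 0 -3 0 0; 0 0 0 0 -3 0 0"}}

```text
time: 53.75
eef_pos: [647.6, 20.3, 92.0]
tcp_rot: [-0.008, 1.0, 0.028, 0.002]
force: [4.3, 11.6, -6.2]
grip_width: 0.137
```

Request:
{"op": "move_arm", "data": {"increments": "0 0 0 0 -3 0 0; 0 0 0 0 -2 0 0; 0 0 0 0 1 0 0.4; 0 0 0 0 0 0 0.4; 0 0 0 0 0 0 0.4; 0 0 0 0 0 40 0.4; 0 0 0 0 5 50 0.4"}}

```text
time: 54.62
eef_pos: [644.3, 23.6, 180.1]
tcp_rot: [-0.009, 1.0, 0.029, -0.002]
force: [1.1, 0.1, 1.4]
grip_width: 0.397
```

Run:
```python
from h import *
tell(); save('wrist','w35')
```

```text
pos [644.3  23.6 180.1] yaw 3.3 zdir [-0.0052  0.0177] F [1.1 0.1 1.4] grip 0.397 q7 [ 0.38  0.51 -0.66  1.47  0.3   1.28 -1.81] t 54.62
```

View pics/w35.png

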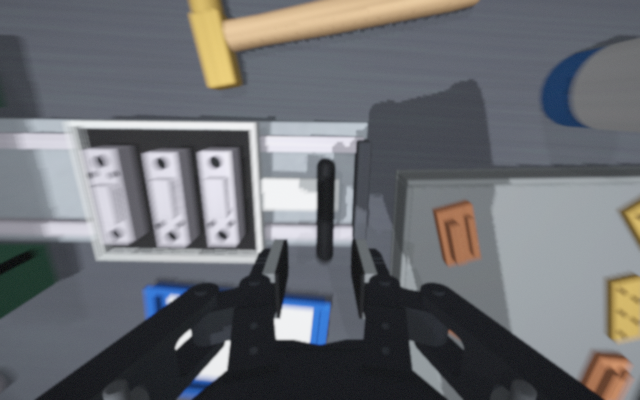

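Request:
{"op": "move_arm", "data": {"increments": "-1 -0.3 0 0 5 40 0; 0 0 4 -5 20 40 0; 0 0 5 -10 40 30 0; 0 0 5 -11 43 0 0; 0 0 5 -11 43 0 0; 0 0 5 -11 43 0 0; 0 0 5 -11 43 0 0; 0 0 5 -11 43 0 0; 0 0 5 -11 40 0 0; 0 0 0 -11 35 0 0; 0 0 0 -5 15 0 0; 0 0 0 0 0 0 0"}}

```text
time: 56.18
eef_pos: [546.5, 400.4, 304.2]
tcp_rot: [0.001, 0.93, 0.368, 0.007]
force: [1.0, 0.2, -0.2]
grip_width: -0.002
```

Run:
```python
from h import *
tell(); look('w36',dict(stop_top=237),['stop_top'])
```

```text
pos [546.5 400.4 304.2] yaw 43.2 zdir [0.0145 0.0033] F [ 1.   0.2 -0.2] grip -0.002 q7 [-0.16  0.56 -0.87  1.2   0.42  1.55 -1.76] t 56.17
stop_top 0.6 px [315. 219.] ctr [547.5 405.1] size [37. 36.] ang 142.9
```

Request:
{"op": "move_arm", "data": {"increments": "0 0.8 0 0 1 -15 0; 0 0 0 0 0 -15 0; 0 0 0 0 0 -8 0; 0 0 0 0 0 0 0"}}

```text
time: 56.78
eef_pos: [550.1, 395.4, 262.4]
tcp_rot: [-0.0, 0.931, 0.364, 0.0]
force: [-1.5, -0.4, 0.4]
grip_width: -0.001
```

Request:
{"op": "move_arm", "data": {"increments": "0 0 0 -3 6 0 0; 0 0 0 0 0 0 0; 0 0 0 0 0 -3 0; 0 0 0 0 0 -4 0; 0 0 0 0 0 -4 0; 0 0 0 0 0 -3 0"}}

```text
time: 57.52
eef_pos: [547.0, 402.8, 251.0]
tcp_rot: [-0.001, 0.931, 0.364, 0.002]
force: [-5.5, -6.3, 23.9]
grip_width: -0.0
```

Request:
{"op": "move_arm", "data": {"increments": "0 0 0 0 0 20 0; 0 0 0 0 0 40 0.3; 0 0 -5 10 -40 0 0.5; 0 0 -5 10 -43 0 0.5; 0 0 -5 10 -43 0 0.5; 0 0 -5 10 -43 0 0.5; 0 0 -5 10 -30 -15 0.5; 0 0 -5 10 -15 -25 0.5; 0 0 -5 10 -8 -25 0.5; 0 0 -5 10 0 -25 0.5; 0 0 0 3 0 -10 0.5; 0 0 0 0 0 0 0.5"}}

```text
time: 59.02
eef_pos: [632.5, 174.1, 218.9]
tcp_rot: [-0.001, 1.0, 0.014, 0.007]
force: [-0.1, -0.7, -0.9]
grip_width: 0.502
```

Run:
```python
from h import *
tell(); look('w37',dict(insert1=64,tray=18),['insert1','tray'])
im=save('side','s37'); cv2.imwrite('pics/s37c.png',cv2.resize(im[100:270,200:400,::-1],(800,600),interpolation=cv2.INTER_CUBIC)[:,:780])
```

```text
pos [632.5 174.1 218.9] yaw 1.6 zdir [0.0138 0.0014] F [-0.1 -0.7 -0.9] grip 0.502 q7 [ 0.16  0.5  -0.7   1.4   0.33  1.34 -2.09] t 59.02
insert1 0.9 px [339. 184.] ctr [639.6 155.6] size [26. 85.] ang 3.5
insert1 0.74 px [382. 182.] ctr [643.  113.5] size [86. 29.] ang 1.1
insert1 0.56 px [289. 183.] ctr [638.9 204.4] size [27. 85.] ang 4.2
tray 0.59 px [358. 311.] ctr [454.9 117.2] size [153. 208.] ang 77.9
```

View pics/w37.png

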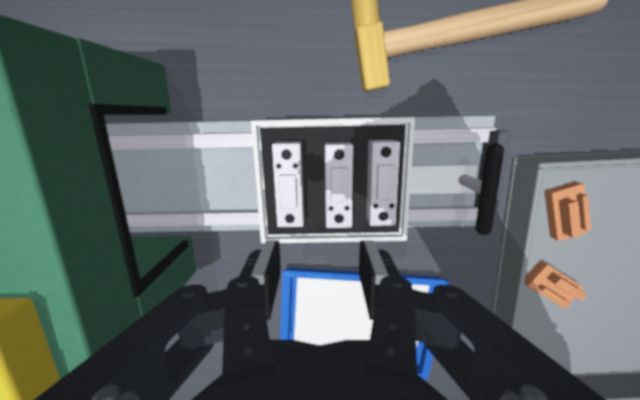

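View pics/s37c.png

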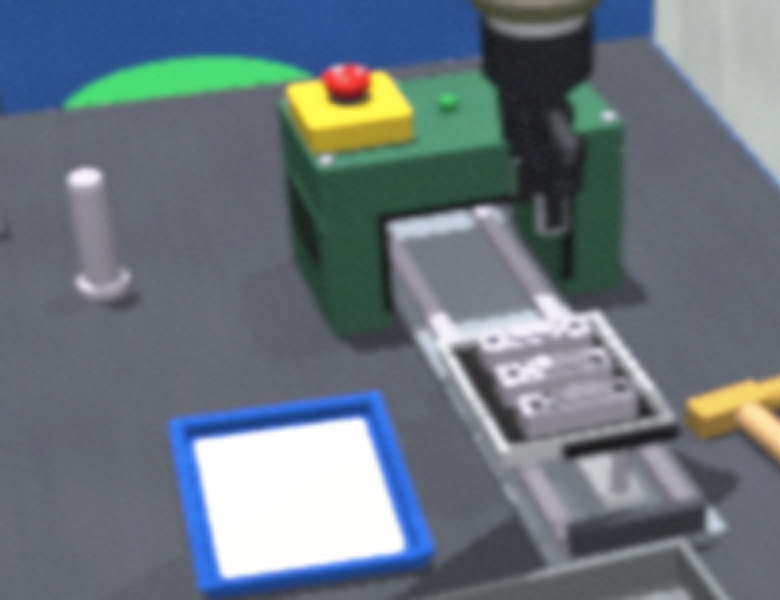

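Run:
```python
from h import *
C=cam('side'); f=lambda u,v:(200+u/4,100+v*170/600)
P=ray(C,[f(168,420),f(381,393),f(437,550),f(203,595)],18);print(np.round(P,1),P.mean(0))
C=cam('top'); g=lambda u,v:(170+u/2.667,110+v/2.667)
P=ray(C,[g(284,247),g(446,257),g(438,380),g(276,369)],18);print('at t1',np.round(P,1),P.mean(0))
im=save('top','t37');cv2.imwrite('pics/t37c.png',cv2.resize(im[110:270,170:470,::-1],(800,427),interpolation=cv2.INTER_CUBIC))
```

```text
[[357.2 219.2  18. ]
 [518.  210.3  18. ]
 [510.3   5.4  18. ]
 [350.1   1.   18. ]] [433.88685107 108.97124137  18.        ]
at t1 [[516.5 219.2  18. ]
 [508.5   5.4  18. ]
 [347.   12.4  18. ]
 [356.3 225.   18. ]] [432.06704242 115.50980997  18.        ]
```

View pics/t37c.png

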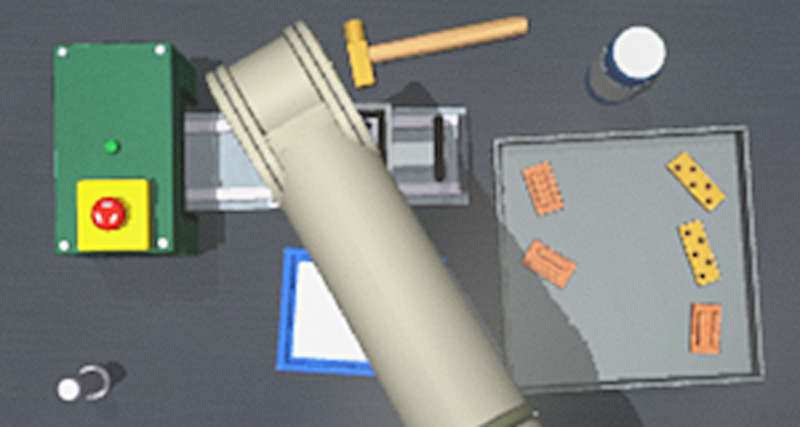

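Request:
{"op": "move_arm", "data": {"increments": "0 0.7 0 5 -25 0 0.42; 0 0 1 5 -30 -15 0.42; 0 0 0 0 -5 -20 0.42; 0 0 0 0 0 -20 0.42; 0 0 0 0 0 -10 0.42; 0 0 0 0 0 0 0.42"}}

```text
time: 60.02
eef_pos: [642.0, 117.2, 154.7]
tcp_rot: [-0.002, 1.0, 0.025, 0.003]
force: [0.1, 0.5, -0.1]
grip_width: 0.419
```

Run:
```python
from h import *
tell(); look('w38',dict(insert1=64),['insert1'])
```

```text
pos [642.  117.2 154.7] yaw 2.9 zdir [0.0063 0.004 ] F [ 0.1  0.5 -0.1] grip 0.419 q7 [ 0.24  0.54 -0.67  1.48  0.35  1.23 -2.  ] t 60.02
insert1 0.8 px [210. 208.] ctr [639.5 202.4] size [33. 87.] ang 3.7
insert1 0.74 px [272. 209.] ctr [641.1 155. ] size [28. 84.] ang 2.6
insert1 0.71 px [329. 208.] ctr [643.7 110.7] size [25. 86.] ang 4.4
```

View pics/w38.png

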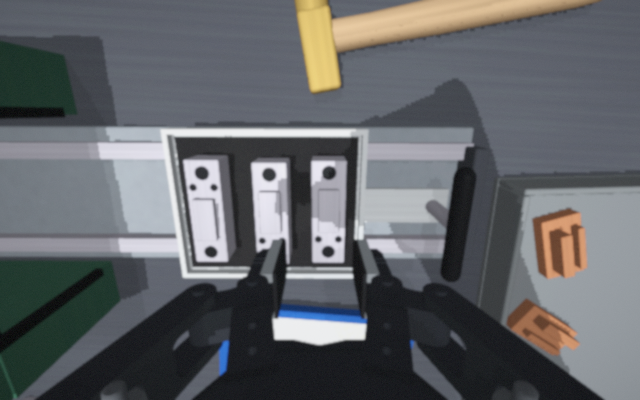

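Request:
{"op": "move_arm", "data": {"increments": "0 0.3 0.5 1 -3 -20 0.42; 0 0 0 0 -1 -25 0.42; 0 0 0 0 0 -18 0.42; 0 0 0 0 0 -5 0.42; 0 0 0 0 0 0 0.42"}}

```text
time: 60.75
eef_pos: [644.2, 113.5, 84.9]
tcp_rot: [-0.002, 1.0, 0.03, 0.002]
force: [-0.2, -0.5, 0.0]
grip_width: 0.42
```

Run:
```python
from h import *
tell(); look('w39',dict(insert1=64),['insert1'])
```

```text
pos [644.2 113.5  84.9] yaw 3.4 zdir [0.0038 0.0046] F [-0.2 -0.5  0. ] grip 0.42 q7 [ 0.23  0.62 -0.65  1.53  0.39  1.12 -2.01] t 60.75
insert1 0.9 px [245. 232.] ctr [653.8 154.6] size [29. 64.] ang 2.9
insert1 0.73 px [326. 250.] ctr [644.4 110.6] size [25. 88.] ang 5.3
insert1 0.65 px [161. 242.] ctr [643.7 199.7] size [36. 82.] ang 6.0
insert1 0.38 px [311. 370.] ctr [564.1 115.4] size [154.  37.] ang 97.2
```

View pics/w39.png

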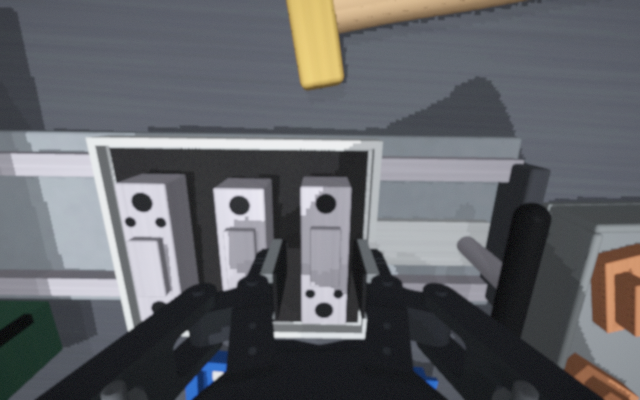

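Request:
{"op": "move_arm", "data": {"increments": "-0.2 0.2 0 0 -3 -3 0.42; 0 0 0 0 0 -7 0.42; 0 0 0 0 0 -5 0.42; 0 0 0 0 0 -3 0.42; 0 0 0 0 0 0 0.42"}}

```text
time: 61.48
eef_pos: [645.1, 110.4, 67.7]
tcp_rot: [-0.0, 1.0, 0.03, 0.001]
force: [0.4, 0.5, -0.3]
grip_width: 0.419
```

Request:
{"op": "move_arm", "data": {"increments": "0 0 0 0 0.5 -2.5 0.42; 0 0 0 0 0 0 0; 0 0 0 0 0 0 0; 0 0 0 0 0 0 0; 0 0 0 0 0 20 0; 0 0 0 0 0 35 0; 0 0 0 -10 0 30 0; 0 0 0 0 0 0 0", "newtons": 80}}

```text
time: 62.48
eef_pos: [633.9, 111.1, 154.6]
tcp_rot: [-0.001, 1.0, 0.03, 0.001]
force: [-0.1, 0.6, -5.6]
grip_width: 0.287
```

Run:
```python
from h import *
tell(); save('wrist','w40')
```

```text
pos [633.9 111.1 154.6] yaw 3.5 zdir [0.0015 0.0011] F [-0.1  0.6 -5.6] grip 0.287 q7 [ 0.26  0.53 -0.68  1.5   0.34  1.23 -1.98] t 62.48
```

View pics/w40.png

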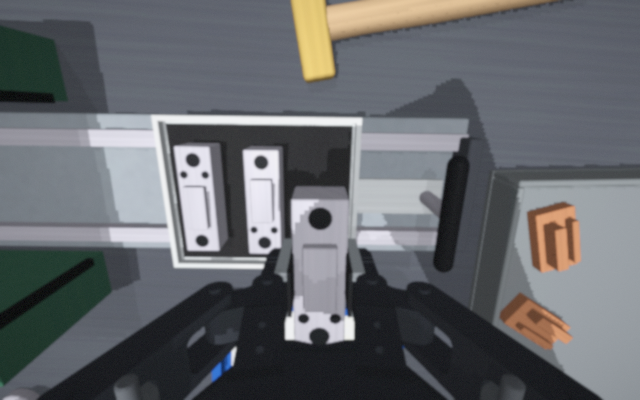

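Request:
{"op": "move_arm", "data": {"increments": "0 0 0 -20 0 0 0; 0 0 -1 -35 -8 0 0; 0 0 -1 -38 -8 0 0; 0 0 -1 -38 -8 0 0; 0 0 -1 -38 -8 0 0; 0 0 0 -10 -8 0 0; 0 0 0 0 0 0 0"}}

```text
time: 63.4
eef_pos: [446.8, 67.2, 144.6]
tcp_rot: [-0.0, 1.0, -0.007, -0.006]
force: [0.3, -0.9, -4.9]
grip_width: 0.286
```

Run:
```python
from h import *
tell(); look('w41',dict(tray=18),['tray'])
im=save('side','s41'); cv2.imwrite('pics/s41c.png',cv2.resize(im[100:270,200:400,::-1],(800,600),interpolation=cv2.INTER_CUBIC)[:,:780])
```

```text
pos [446.8  67.2 144.6] yaw -0.8 zdir [-0.0111  0.0001] F [ 0.3 -0.9 -4.9] grip 0.286 q7 [ 0.49  0.12 -0.76  1.99  0.09  1.08 -1.9 ] t 63.4
tray 0.59 px [263. 203.] ctr [434.1 119. ] size [163. 210.] ang 88.0
```

View pics/w41.png

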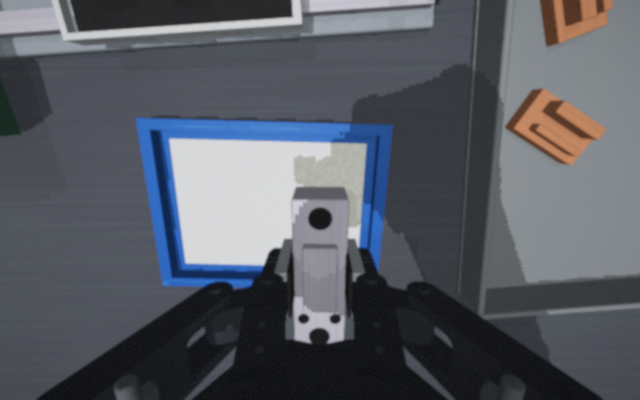

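View pics/s41c.png

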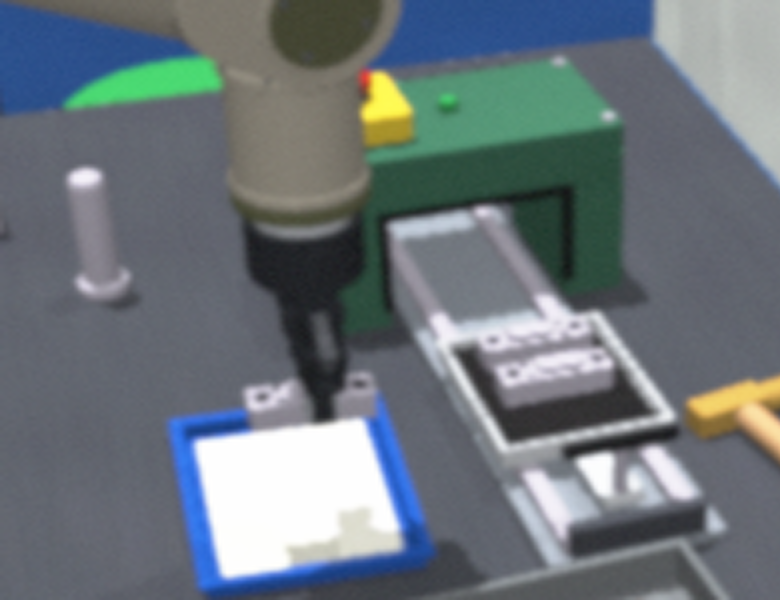

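Request:
{"op": "move_arm", "data": {"increments": "0 -0.6 -1 -1 -3 -30 0; 0 0 0 0 -1 -35 0; 0 0 0 0 0 -25 0; 0 0 0 0 0 -10 0; 0 0 0 0 0 0 0"}}

```text
time: 64.18
eef_pos: [451.3, 67.4, 42.8]
tcp_rot: [-0.003, 1.0, -0.014, 0.002]
force: [0.7, 0.5, -3.9]
grip_width: 0.284
```

Run:
```python
from h import *
tell(); save('wrist','w42')
```

```text
pos [451.3  67.4  42.8] yaw -1.6 zdir [0.0031 0.0067] F [ 0.7  0.5 -3.9] grip 0.284 q7 [ 0.42  0.29 -0.72  2.08  0.25  0.86 -2.04] t 64.17
```

View pics/w42.png

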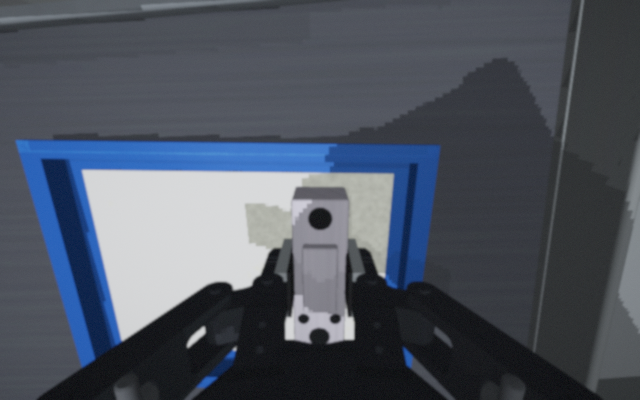

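Request:
{"op": "move_arm", "data": {"increments": "-0.3 0.2 0 -2 0 -5 0; 0 0 0 0 0 -4 0; 0 0 0 0 0 -2 0; 0 0 0 0 0 0 0"}}

```text
time: 64.72
eef_pos: [451.2, 67.4, 33.6]
tcp_rot: [-0.0, 1.0, -0.014, 0.002]
force: [-0.3, -0.5, -4.9]
grip_width: 0.287
```

Request:
{"op": "move_arm", "data": {"increments": "0 0 0 0 0 -2 0; 0 0 0 0 0 -2 0; 0 0 0 0 0 -1 0; 0 0 0 0 0 0 0"}}

```text
time: 65.22
eef_pos: [451.4, 67.4, 29.2]
tcp_rot: [0.0, 1.0, -0.014, 0.002]
force: [-1.1, 0.3, -3.9]
grip_width: 0.284
```

Request:
{"op": "move_arm", "data": {"increments": "0 0 0 0 0 -1.5 0; 0 0 0 0 0 0 0.45; 0 0 0 0 0 0 0.45; 0 0 0 0 0 25 0.45; 0 0 0 0 0 45 0.45; 0 0 0 5 5 45 0.42; 0 0 1 30 15 10 0.42; 0 0 1 38 18 0 0.42; 0 0 1 38 18 0 0.42; 0 0 1 38 18 0 0.42; 0 0 1 30 15 0 0.42; 0 0 0 10 5 0 0.42; 0 0 0 0 0 0 0.42"}}

```text
time: 66.85
eef_pos: [648.3, 163.2, 158.5]
tcp_rot: [0.001, 1.0, 0.028, 0.005]
force: [-0.1, -0.8, 0.0]
grip_width: 0.42
```

Run:
```python
from h import *
tell(); look('w43',dict(insert1=64),['insert1'])
im=save('side','s43'); cv2.imwrite('pics/s43c.png',cv2.resize(im[100:270,200:400,::-1],(800,600),interpolation=cv2.INTER_CUBIC)[:,:780])
```

```text
pos [648.3 163.2 158.5] yaw 3.2 zdir [ 0.0102 -0.0009] F [-0.1 -0.8  0. ] grip 0.42 q7 [ 0.18  0.59 -0.72  1.43  0.4   1.26 -2.08] t 66.85
insert1 0.91 px [266. 211.] ctr [644.6 205.2] size [28. 78.] ang 2.7
insert1 0.89 px [330. 218.] ctr [640.7 155.1] size [25. 88.] ang 4.8
```

View pics/w43.png

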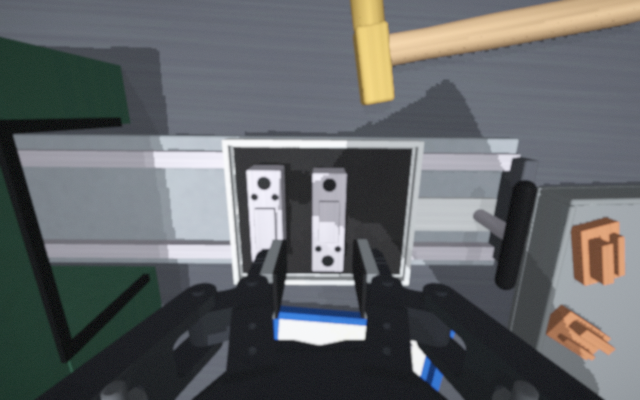

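View pics/s43c.png

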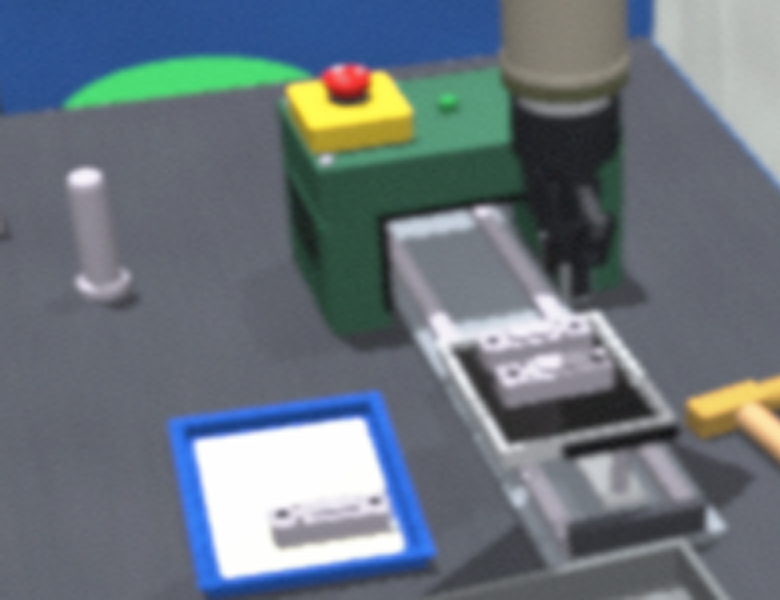

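Insert lies flat in the tray. Next one.

Request:
{"op": "move_arm", "data": {"increments": "0 0.5 0.5 -5 -6 -20 0.42; 0 0 0 -1 -2 -25 0.42; 0 0 0 0 0 -20 0.42; 0 0 0 0 0 -5 0.42; 0 0 0 0 0 0 0.42"}}

```text
time: 67.62
eef_pos: [639.1, 150.6, 84.7]
tcp_rot: [0.002, 0.999, 0.032, -0.0]
force: [0.0, 0.2, -0.5]
grip_width: 0.419
```

Run:
```python
from h import *
tell(); look('w44',dict(insert1=64),['insert1'])
```

```text
pos [639.1 150.6  84.7] yaw 3.7 zdir [ 0.0001 -0.0043] F [ 0.   0.2 -0.5] grip 0.419 q7 [ 0.19  0.64 -0.69  1.52  0.44  1.14 -2.09] t 67.62
insert1 0.79 px [310. 246.] ctr [641.1 156.1] size [25. 88.] ang 4.7
insert1 0.78 px [220. 229.] ctr [649.6 204.2] size [30. 69.] ang 2.8
```

View pics/w44.png

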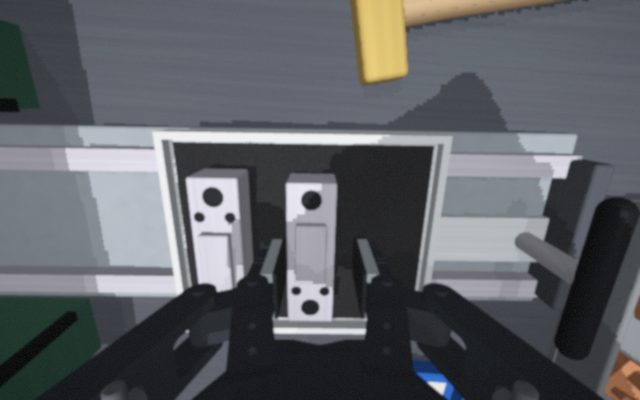

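Request:
{"op": "move_arm", "data": {"increments": "0.2 0 0 1 4.5 0 0.42; 0 0 0 0 0 0 0.42; 0 0 0 0 0 -8 0.42; 0 0 0 0 0 -7 0.42; 0 0 0 0 0 -3 0.42; 0 0 0 0 0 0 0.42"}}

```text
time: 68.47
eef_pos: [641.1, 156.0, 67.3]
tcp_rot: [0.0, 0.999, 0.032, 0.001]
force: [-0.1, 0.9, -0.0]
grip_width: 0.424
```

Request:
{"op": "move_arm", "data": {"increments": "0 0 0 0 -0.5 -2.5 0.42; 0 0 0 0 0 0 0; 0 0 0 0 0 0 0; 0 0 0 0 0 0 0; 0 0 0 0 0 20 0; 0 0 0 0 0 35 0; 0 0 0 -10 0 30 0; 0 0 0 -25 -4 10 0; 0 0 -1 -35 -7 5 0; 0 0 -1 -38 -8 0 0; 0 0 -1 -38 -8 0 0; 0 0 -1 -30 -8 0 0; 0 0 -1 -12 -5 0 0; 0 0 0 0 0 0 0"}}

```text
time: 70.22
eef_pos: [446.6, 115.9, 177.0]
tcp_rot: [0.002, 1.0, -0.011, 0.005]
force: [0.4, -0.5, -4.1]
grip_width: 0.285
```

Run:
```python
from h import *
tell(); look('w45',dict(tray=18,insert1=28),['tray','insert1'])
```

```text
pos [446.6 115.9 177. ] yaw -1.3 zdir [ 0.0091 -0.0042] F [ 0.4 -0.5 -4.1] grip 0.285 q7 [ 0.46  0.09 -0.84  1.94  0.08  1.13 -2.01] t 70.22
tray 0.95 px [320. 197.] ctr [433.8 114.8] size [161. 209.] ang 87.8
insert1 0.92 px [194.   8.] ctr [604.8 213.9] size [38. 12.] ang 88.8
insert1 0.73 px [320. 264.] ctr [361.3 116.6] size [ 55. 187.] ang 0.4
insert1 0.6 px [367. 187.] ctr [449.2  69.4] size [86. 27.] ang 177.3
```

View pics/w45.png

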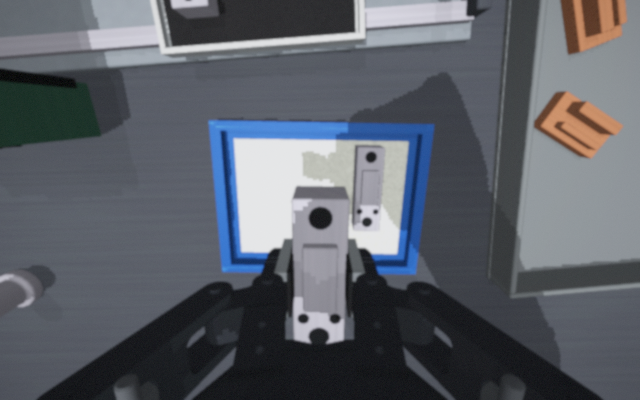

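Request:
{"op": "move_arm", "data": {"increments": "-0.2 0.4 0 2 3 -30 0; 0 0 0 0 0 -40 0; 0 0 0 0 0 -40 0; 0 0 0 0 0 -20 0; 0 0 0 0 0 -5 0; 0 0 0 0 0 0 0"}}

```text
time: 71.12
eef_pos: [453.8, 122.5, 38.9]
tcp_rot: [0.001, 1.0, -0.01, 0.002]
force: [0.6, 0.0, -3.6]
grip_width: 0.288
```

Run:
```python
from h import *
tell(); save('wrist','w46')
```

```text
pos [453.8 122.5  38.9] yaw -1.2 zdir [ 0.0035 -0.0011] F [ 0.6  0.  -3.6] grip 0.288 q7 [ 0.35  0.35 -0.78  2.04  0.32  0.87 -2.21] t 71.12
```

View pics/w46.png

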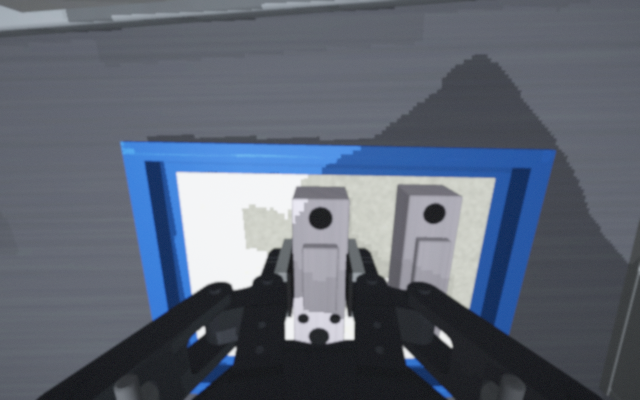

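Request:
{"op": "move_arm", "data": {"increments": "0 0.2 0 -2 -1 -4 0; 0 0 0 0 0 -3 0; 0 0 0 0 0 -2 0; 0 0 0 0 0 -1 0; 0 0 0 0 0 0 0"}}

```text
time: 71.8
eef_pos: [453.4, 121.4, 30.6]
tcp_rot: [0.001, 1.0, -0.011, 0.002]
force: [0.6, -0.7, -4.3]
grip_width: 0.286
```

Request:
{"op": "move_arm", "data": {"increments": "0 0 0 0 0 -2 0; 0 0 0 0 0 -1 0; 0 0 0 0 0 0 0.42; 0 0 0 0 0 0 0.42; 0 0 0 0 0 25 0.42; 0 0 0 0 0 45 0.42; 0 0 0 5 5 45 0.42; 0 0 1 30 15 10 0.42; 0 0 1 38 17 0 0.42; 0 0 1 38 17 0 0.42; 0 0 1 38 17 0 0.42; 0 0 1 25 12 0 0.42; 0 0 0 8 3 0 0.42; 0 0 0 0 0 0 0.42"}}

```text
time: 73.55
eef_pos: [642.7, 209.3, 158.4]
tcp_rot: [0.001, 0.999, 0.032, 0.005]
force: [-0.1, -0.1, -0.4]
grip_width: 0.416
```

Run:
```python
from h import *
tell(); look('w47',dict(insert1=64),['insert1'])
im=save('side','s47'); cv2.imwrite('pics/s47c.png',cv2.resize(im[100:270,200:400,::-1],(800,600),interpolation=cv2.INTER_CUBIC)[:,:780])
```

```text
pos [642.7 209.3 158.4] yaw 3.7 zdir [ 0.0096 -0.0025] F [-0.1 -0.1 -0.4] grip 0.416 q7 [ 0.14  0.62 -0.77  1.4   0.44  1.29 -2.16] t 73.55
insert1 0.82 px [429. 371.] ctr [489.1  95.4] size [19. 51.] ang 45.9
insert1 0.73 px [324. 213.] ctr [639.9 205.7] size [87. 25.] ang 2.4
```

View pics/w47.png

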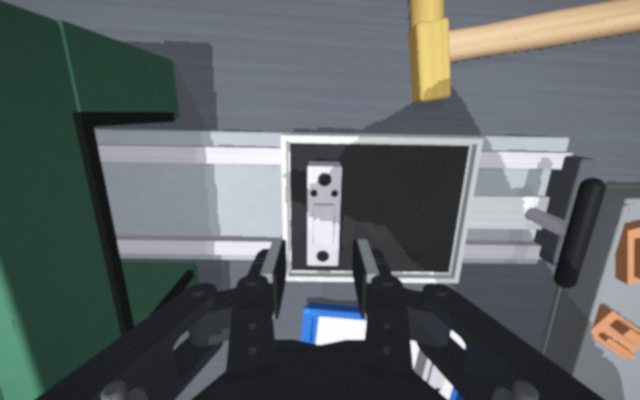

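View pics/s47c.png

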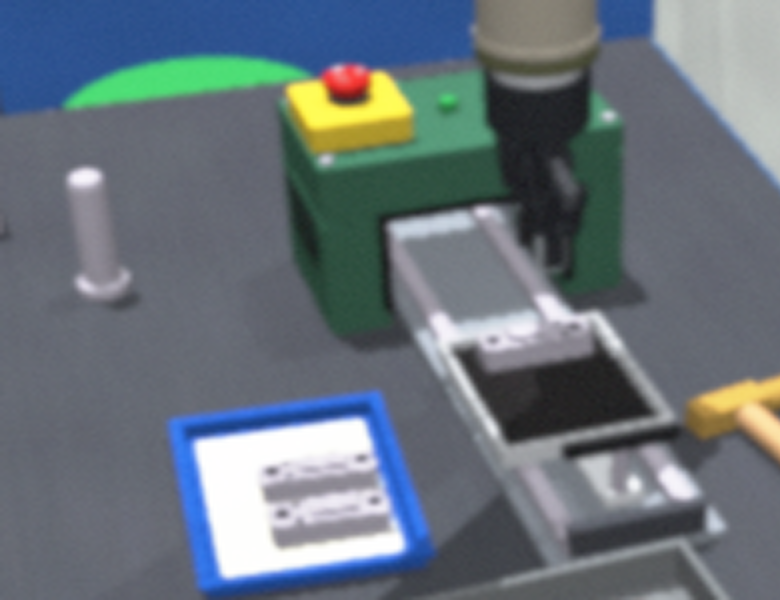

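Request:
{"op": "move_arm", "data": {"increments": "0.1 0.5 -0.5 -3 -2 -20 0.4; 0 0 -0.5 0 0 -25 0.4; 0 0 0 0 0 -20 0.4; 0 0 0 0 0 -5 0.4; 0 0 0 0 0 0 0.4"}}

```text
time: 74.32
eef_pos: [637.0, 204.3, 84.4]
tcp_rot: [0.002, 1.0, 0.022, -0.0]
force: [0.7, 0.2, -0.1]
grip_width: 0.397
```

Run:
```python
from h import *
tell(); look('w48',dict(insert1=64),['insert1'])
```

```text
pos [637.  204.3  84.4] yaw 2.6 zdir [-0.0005 -0.0034] F [ 0.7  0.2 -0.1] grip 0.397 q7 [ 0.13  0.68 -0.73  1.48  0.48  1.17 -2.21] t 74.33
insert1 0.85 px [316. 244.] ctr [640.3 206.5] size [25. 87.] ang 3.9
insert1 0.64 px [454. 393.] ctr [542.2 113.5] size [10.  9.] ang 10.1
```

View pics/w48.png

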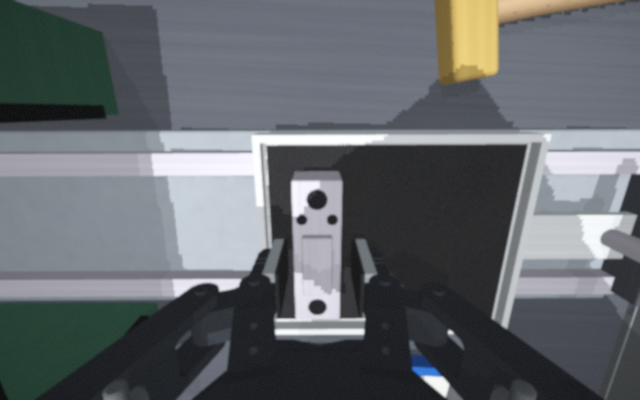

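Request:
{"op": "move_arm", "data": {"increments": "0.2 0 0.5 2 1.5 -4 0.4; 0 0 0 0 0 -6 0.4; 0 0 0 0 0 -4 0.4; 0 0 0 0 0 -2 0.4; 0 0 0 0 0 0 0.4"}}

```text
time: 75.05
eef_pos: [640.3, 206.5, 69.5]
tcp_rot: [-0.001, 1.0, 0.027, 0.001]
force: [-0.0, 0.8, 0.2]
grip_width: 0.397
```

Request:
{"op": "move_arm", "data": {"increments": "0 0 0 0 -0.5 -3 0.4; 0 0 0 0 0 0 0; 0 0 0 0 0 0 0; 0 0 0 0 0 0 0; 0 0 0 0 0 20 0; 0 0 0 0 0 35 0; 0 0 0 -10 0 30 0; 0 0 0 -25 -4 10 0; 0 0 -1 -35 -6 5 0; 0 0 -1 -38 -6 0 0; 0 0 -1 -38 -6 0 0; 0 0 -1 -30 -6 0 0; 0 0 -1 -12 -5 0 0; 0 0 0 0 0 0 0"}}

```text
time: 76.8
eef_pos: [445.2, 173.4, 178.0]
tcp_rot: [0.001, 1.0, -0.017, 0.004]
force: [-0.0, 0.5, -3.8]
grip_width: 0.287
```

Run:
```python
from h import *
tell(); look('w49',dict(tray=18,insert1=28),['tray','insert1'])
```

```text
pos [445.2 173.4 178. ] yaw -1.9 zdir [ 0.0083 -0.0024] F [-0.   0.5 -3.8] grip 0.287 q7 [ 0.4   0.15 -0.92  1.9   0.14  1.15 -2.18] t 76.8
tray 0.8 px [382. 193.] ctr [433.7 110.2] size [210. 163.] ang 88.1
tray 0.38 px [ 39. 309.] ctr [313.2 501.9] size [164.  43.] ang 121.3
insert1 0.72 px [371. 182.] ctr [452.3 123.4] size [86. 29.] ang 177.5
insert1 0.68 px [425. 183.] ctr [449.2  71.6] size [86. 32.] ang 177.6
insert1 0.56 px [320. 264.] ctr [359.7 175.7] size [ 54. 189.] ang 179.8
```

View pics/w49.png

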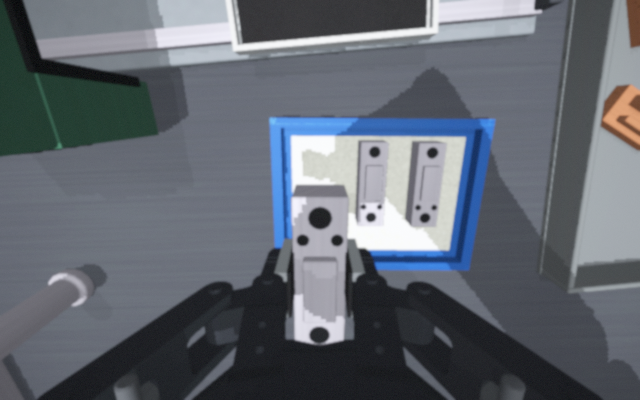

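Request:
{"op": "move_arm", "data": {"increments": "-0.1 0.4 0 2 -3 -30 0; 0 0 0 1 0 -40 0; 0 0 0 1 0 -40 0; 0 0 0 0 0 -20 0; 0 0 0 0 0 -5 0; 0 0 0 0 0 0 0"}}

```text
time: 77.7
eef_pos: [454.4, 173.2, 39.7]
tcp_rot: [-0.001, 1.0, -0.016, 0.001]
force: [0.3, -0.4, -3.1]
grip_width: 0.282
```

Run:
```python
from h import *
tell(); save('wrist','w50')
```

```text
pos [454.4 173.2  39.7] yaw -1.9 zdir [0.0019 0.002 ] F [ 0.3 -0.4 -3.1] grip 0.282 q7 [ 0.28  0.4  -0.83  2.    0.37  0.9  -2.35] t 77.7
```

View pics/w50.png

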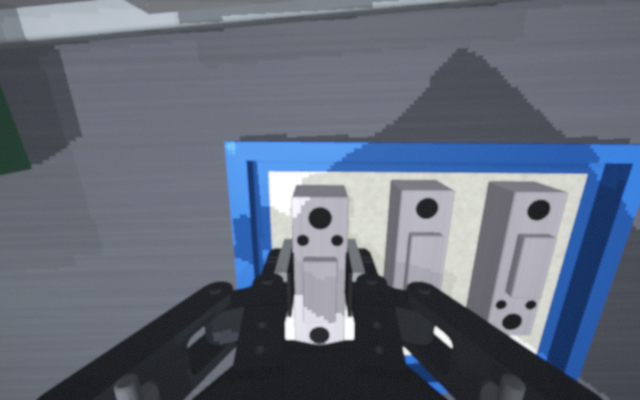

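Request:
{"op": "move_arm", "data": {"increments": "0 0 0 -2 -2 -4 0; 0 0 0 0 0 -3 0; 0 0 0 0 0 -2 0; 0 0 0 0 0 0 0"}}

```text
time: 78.25
eef_pos: [453.9, 171.2, 32.4]
tcp_rot: [-0.001, 1.0, -0.017, 0.003]
force: [-0.2, -0.4, -4.4]
grip_width: 0.282
```

Request:
{"op": "move_arm", "data": {"increments": "0 0 0 0 -1 -1.5 0; 0 0 0 0 0 -1 0; 0 0 0 0 0 0 0; 0 0 0 0 0 0 0.37; 0 0 0 0 0 0 0.37; 0 0 0 0 0 0 0.37; 0 0 0 0 0 25 0.37; 0 0 0 0 0 45 0.4; 0 0 0 0 0 50 0.4; 0 0 0 0 -20 50 0.4; 0 0 0 10 -50 30 0.4; 0 0 0 15 -55 0 0.4; 0 0 0 15 -55 0 0.4; 0 0 0 15 -55 0 0.4; 0 0 0 15 -55 0 0.4; 0 0 0 15 -55 0 0.4; 0 0 0 0 -20 0 0.4; 0 0 0 0 0 0 0.4"}}

```text
time: 80.5
eef_pos: [540.0, -204.7, 239.4]
tcp_rot: [-0.0, 1.0, -0.014, 0.007]
force: [0.2, 0.1, -0.1]
grip_width: 0.399
```

Run:
```python
from h import *
tell()
im=save('side','s51'); cv2.imwrite('pics/s51c.png',cv2.resize(im[100:270,200:400,::-1],(800,600),interpolation=cv2.INTER_CUBIC)[:,:780])
save('wrist','w51')
im=save('top','t51');cv2.imwrite('pics/t51c.png',cv2.resize(im[110:270,170:470,::-1],(800,427),interpolation=cv2.INTER_CUBIC))
C=cam('top'); P=ray(C,[(170+u/2.667,110+v/2.667) for u,v in((437,118),(440,180))],86); print(P)
```

```text
pos [ 540.  -204.7  239.4] yaw -1.6 zdir [0.014  0.0001] F [ 0.2  0.1 -0.1] grip 0.399 q7 [ 0.83  0.29 -0.65  1.59  0.18  1.3  -1.45] t 80.5
[[682.18352174  23.94355208  86.        ]
 [603.51371825  18.40366006  86.        ]]
```

View pics/s51c.png

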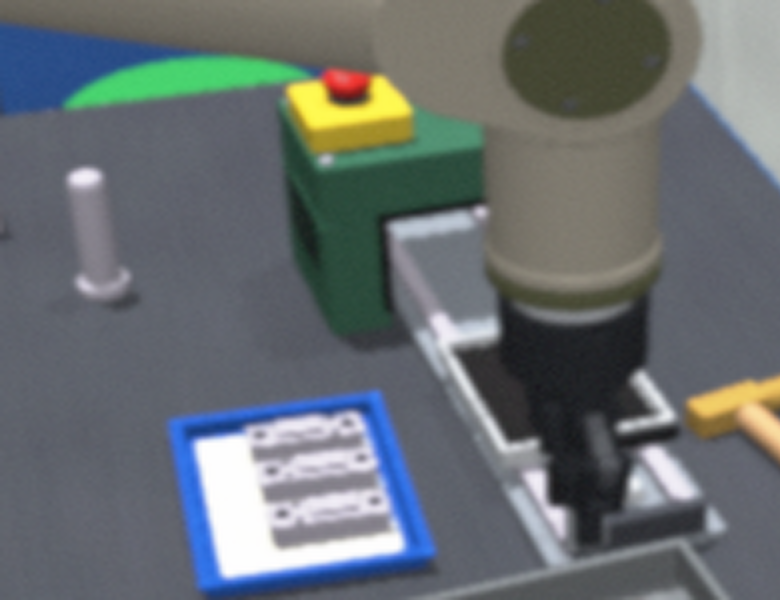

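View pics/t51c.png

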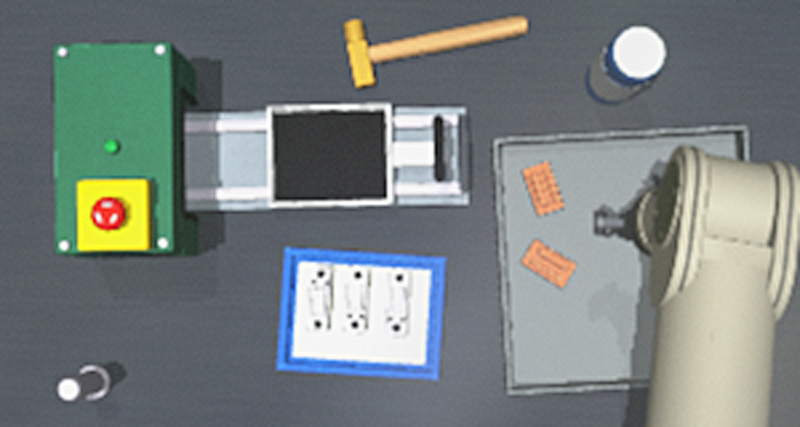

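View pics/w51.png

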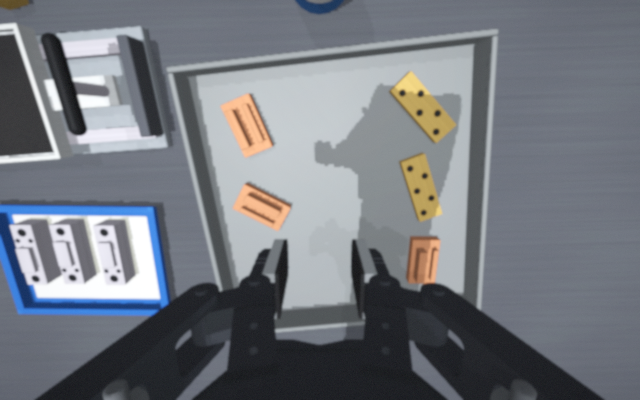

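Run:
```python
from h import *
print(bot.hand_in()); print(bot.state()['time'])
```

```text
the job is handed in; nothing more can be done
None
the job is handed in; nothing more can be done
```

I did the whole job in the order asked and handed it in at about 80.6 s of the 210 s allowed; I got no verdict back.

- **Loading:** I pressed the stop in, then drew the carriage out, since it started about 50 mm in. One bronze plate lay across an insert, so I moved it to a clear spot on the crate floor. All three steel inserts then went flat onto the carriage.
- **Demagnetising:** I twisted the stop clockwise about 50° and it popped up. The carriage went in until it hit the inner stop, 250 mm of travel, and back out to the outer stop. Then I pressed the stop in again.
- **Unloading:** All three inserts went into the blue tray.

The last pictures show:
- three inserts flat in the tray;
- an empty carriage, drawn out at the same place as after the first pull;
- the red stop down;
- three electrodes and two plates still in the crate;
- the mallet, spray can and pillar where they were at the start.

I saw no slip of the grip and no movement of the tray, and none of these checks failed. My estimates of the tray's centre and the stop's position differed by a few millimetres between cameras, which left enough room for every grasp and placement.

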